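Clamp a stock bin in the transit cradle with its tension wheel

ROBOT

A 6-joint arm with a two-finger parallel gripper is mounted at the origin on the work surface. World frame = base frame: x ahead of the robot, y to its left, z up, the work surface at z = 0. Lengths are in m, angles in rad, forces in N, time in s.
With the tool pointing down it reaches from about 0.25 to 0.775 m from the base axis. Payload 4 kg.
Tool frame: the origin (TCP) lies at the very end of the fingers, on their centre line; the grasp point (between the pads) lies 19 mm behind it; z points along the fingers, y is the direction in which the jaws open and shut (so a half turn about z gives the same grasp; the last joint's range is limited). The gripper opens to 94 mm and grips with 3 to 60 N. Pads are 16 mm wide; open, the fingers measure 119 mm over their backs; the gripper's body (75 mm by 177 mm) begins 78 mm behind the grasp point.
Start: joints at [1.079, 0.087, 1.371, -0, 1.684, -0.103], TCP at [0.209, 0.509, 0.206] pointing down, gripper open.
Joint ranges: [-3.1, 3.1], [-0.76, 2.03], [0.27, 2.55], [-1.08, 4.22], [0.17, 2.65], [-2.57, 2.57]. Speed limits (rad/s): [2.79, 2.79, 3.14, 3.14, 3.14, 3.14].

INTERFACE

Orientations are given as a unit quaternion [x, y, z, w].
In Python, from bench import bot gives the robot as it stands. The module is installed in compiled form; this text tells all that it offers.
- The arm moves only by the tool step_arm, never from a script. Its argument "series" is a list of rows, each an object of numbers: "x", "y", "z": the shift along the tool's x, y, z in mm; "ax", "ay", "az": the turn, a rotation vector about the tool's x, y, z in rad; "fingers": the finger opening in mm, from 0 to 94. A call has exactly 10 rows; each row is the pose to reach, as a shift and turn from the pose commanded when the call began, along the tool's axes at that moment; what a row does not reach only later rows make up. A row lasts 1/12 s, in which the tool goes at most 41.7 mm and 7.16 degrees, less where a joint would pass 70% of its speed; a pose out of reach is approached as far as the arm can. A call with a gripper value outside its range is refused whole. The fingers move at their own pace and stop on an object; "force" is the grip in N (left out, the last holds). Time passes only in rows, so rows that repeat a pose let the fingers close, or fill a call up. It gives the time, the measured TCP pose, the force and the opening at its end, in the units of the state.
- bot.get_state(): the state, without advancing time (a new reading comes with each control period).
- bot.read_camera(name): name is "scene" or "top"; returns a dict with "img" (420x560x3 uint8, red, green, blue), "fx", "fy", "cx", "cy" (pixels), "k1" (the pictures are not rectified: a ray, as slopes to the right and down, at radius r is drawn at 1 + k1 r^2 times it, then the intrinsics apply), "view" (4x4, takes a point from world to camera coordinates). Camera axes: x right, y up, looking along -z (the intrinsics and any distortion apply to the point x, -y, -z); pixel columns grow to the right and rows downward; lengths in m; the calibration is good to about 2 mm. A picture is of the moment at which its call begins. There is no depth.
- bot.hand_in(): hands the job in, once; it reports no verdict.
The state is a dict: "t": time; "joints": joint angles; "joint_vel": joint speeds; "tau": joint torques, N m; "position": TCP position; "eef_rot": TCP orientation; "wrist_force": force on the tool from outside, world axes, zero at the start; "wrist_torque": the same for the moment, N m; "width": finger opening in m.
Only numpy, scipy, OpenCV 4.12 (cv2) and the standard library are available. Lean on these libraries where they do the work, as an engineer would, in place of code of your own. Each camera call takes 0.05 s, during which the arm holds its last target.

TASK

Stand the narrow blue stock bin of felt balls in the transit cradle, lengthwise between the fixed stop and the pressure plate, and let go of it. Then wind the cradle's tension wheel clockwise until the bin is held firm against the stop, at a clamping force of about 15 N: less than 10 N leaves it loose, and it must never be squeezed beyond 24 N, which crushes the bin. Leave the other things on the bench where they are.

Things in the scene. Friction and masses are not known exactly. Their poses are not given: they have to be found in the camera images.
- bin: Narrow blue shelf bin with green felt balls, 60 mm wide (its x), 120 mm long (its y), 85 mm high at its back (+y), 43 mm at its front lip (-y); the side walls are full height save for the 30 mm next to the lip, so it can be gripped across its 60 mm width at the middle. 0.25 to 0.5 kg. Origin: centre of the underside, z up. Loose; either end may face the stop.
- cradle: Transit cradle fixed to the bench at a varying place and yaw: an aluminium bed 130 by 345 mm, top 10 mm above the bench. Origin at bench level. Its y axis is the clamping line, from the stop (face at y = -110 mm) to the grey drive box (y = 126 to 204 mm, 110 mm wide, top at z = 68 mm).
- bed (a point): Where the middle of the bin's underside goes: on the bed, 5 mm short of touching the stop (cradle x = 0, y = -45, z = 10 mm), same axes as the cradle. Two guide rails 75 mm apart, 12 mm higher than the bed, run along y. The steel pressure plate (60 mm wide, z = 13 to 49 mm) starts with its face somewhere at cradle y = +24 to +54 mm; its place is not measured.
- stop_face (a point): Centre of the stop's face that the bin is pressed against, 30 mm above the bench (cradle x = 0, y = -110 mm). With the bin hard against it the bin's middle is at cradle y = -50 mm.
- stop: The fixed steel stop, a plate 90 mm wide, 18 mm thick, 60 mm high on the bed; origin at its foot's centre (cradle y = -119 mm, z = 10 mm), same axes as the cradle.
- wheel_grip (a point): Point on the upright axis of the tension wheel (cradle y = 165 mm, 119 mm above the bench), in its black grip bar: 70 mm long along this point's x, 16 mm wide along its y, top 10 mm above this point, foot 32 mm below it, on a steel spoked rim of 112 mm diameter whose top is 87 mm above the bench. Turns with the wheel.
- wheel (a joint): Wheel angle, rad: 0 at the start, grows clockwise from above, to 3.7. 1 rad moves the sprung plate 20 mm. Drag 0.37 Nm holds it as left (above 18 N it eases back to 18 N by itself); each N on the bin adds 0.02 Nm: some 0.67 Nm to turn it on slowly at 15 N. Standing still, drag hides up to 0.37 Nm either way (after a quick step that overshoots it reads clamping minus drag). 0.8 to 2.6 rad in all.
- wide_bin: Bystander: wider blue bin, 110 by 150 by 85 mm high, origin under its centre.
- tape: Bystander: roll of tape, 80 mm diameter, 45 mm high, origin under its centre.
- scanner: Bystander: handheld scanner lying down, 135 by 50 by 35 mm, origin under its body.
- carton: Bystander: cardboard carton 90 by 120 by 60 mm, origin under its centre.
- jar: Bystander: jar, 60 mm diameter, 75 mm high, origin under its centre.
- card_stack: Bystander: stack of paper cards 60 by 90 by 20 mm, origin under its centre.
- tin: Bystander: open steel tin, 70 mm diameter, 60 mm high, origin under its centre.
There are look-alikes about, which are no part of the job. Leave any red look-alike of the bin alone.

How it is judged:
On the way, in this order (a step that is already met when the one before it is completed fails the run):
1. the bin stands in the cradle between stop and plate, lengthwise, and is let go (x of bin in the frame of cradle between -0.012 and 0.012 m and y of bin in the frame of cradle between -0.056 and -0.028 m and z of bin in the frame of cradle below 0.015 m and angle between bin's own z axis and vertical below 0.08 rad and angle between the y axis of bin and the y axis of cradle, either way round below 0.12 rad and contact force between the fingers and bin below 0.1 N), for 0.2 s.
2. the wheel is wound until the bin is pressed on the stop with 10 to 20 N (contact force between stop and bin between 10 and 20 N), for 0.3 s.
At the end, for the whole second after the job is handed in: The bin stands still and upright (within 0.08 rad) on the cradle's bed, lengthwise (within 0.12 rad), within 12 mm of the middle line and with its middle at cradle y = -56 to -28 mm, and presses on the stop with 10 to 20 N (all of step 2 and x of bin in the frame of cradle between -0.012 and 0.012 m and y of bin in the frame of cradle between -0.056 and -0.028 m and z of bin in the frame of cradle below 0.015 m and angle between bin's own z axis and vertical below 0.08 rad and angle between the y axis of bin and the y axis of cradle, either way round below 0.12 rad and linear speed of bin below 0.02 m/s); the robot touches nothing.
It fails at once if the bin is squeezed against the stop with more than 24 N (contact force between stop and bin above 24 N).
It fails at once if another thing on the bench is shifted by more than 30 mm (distance of any of wide_bin, tape, scanner, carton, jar, card_stack, tin from where it was at the start of the episode above 0.03 m).
It also fails if it takes over 67 s, if anything falls off the work surface, if the arm or the gripper's body presses on something with over 40 N, if the wrist force passes 120 N, or if a joint passes its speed limit or range.

## Working session

There is one attempt and no reset: what is moved stays moved. The work goes in short steps, Python scripts to look and compute and a tool call to move; the robot and the scene stay as the last step left them, time stands still between calls to the robot, and variables do not carry over. Pictures are saved under pics/ and viewed, and the job is handed in when it is done.

Besides the shell and the picture viewer there is one more tool, called after ">>>" as name(argument=value, ...) on one line, values as JSON. step_arm: Moves the arm, as the interface text tells. Its arguments: {"type":"object","properties":{"series":{"type":"array","items":{"type":"object","properties":{"x":{"type":"number"},"y":{"type":"number"},"z":{"type":"number"},"ax":{"type":"number"},"ay":{"type":"number"},"az":{"type":"number"},"fingers":{"type":"number"}}}},"force":{"type":"number"}},"required":["series"]}

```bash
mkdir -p pics; ls; python3 - <<'E'
from bench import bot
import cv2
s=bot.get_state(); print(s)
for n in ("scene","top"):
    c=bot.read_camera(n); cv2.imwrite(f"pics/{n}0.png",c["img"][:,:,::-1])
    print(n,c["fx"],c["fy"],c["cx"],c["cy"],c["k1"],c["view"])
E
```

```text
pics
{'t': 0.0, 'joints': array([ 1.07890568e+00,  8.79325043e-02,  1.37223991e+00, -8.52592360e-06,
        1.68360839e+00, -1.03038256e-01]), 'joint_vel': array([ 0.00097381, -0.00049886, -0.00169866,  0.00120297, -0.00014945,
       -0.00104171]), 'tau': array([ 1.17098803e-04, -3.40183282e+01, -3.02428794e+01,  7.17988866e-02,
        3.31077143e-02, -1.78168771e-04]), 'position': array([0.20823339, 0.50846077, 0.20432376]), 'eef_rot': array([ 1.93203925e-01,  9.81158013e-01, -1.04727148e-03, -3.16620823e-04]), 'wrist_force': array([-0.92960126, -0.7491777 ,  0.24035159]), 'wrist_torque': array([ 0.00260477, -0.01954382, -0.01702417]), 'width': 0.09377978363918317}
scene 411.41611971513885 411.41611971513885 281.34588568400335 208.23425779094484 0.008195409667438125 [[-5.77783844e-01  8.16189422e-01  8.10504173e-04  3.81086776e-01]
 [-5.93903956e-01 -4.21107801e-01  6.85526302e-01  2.21428065e-01]
 [ 5.59860626e-01  3.95604660e-01  7.28047411e-01 -1.53214548e+00]
 [ 0.00000000e+00  0.00000000e+00  0.00000000e+00  1.00000000e+00]]
top 379.5198686192944 379.5198686192944 277.48635462671115 209.47662878230017 -0.018990683283524597 [[-0.02251855 -0.99912395  0.03527401 -0.07453508]
 [ 0.98604093 -0.01637379  0.16569604 -0.57683651]
 [-0.16497331  0.03851285  0.98554582 -0.94016099]
 [ 0.          0.          0.          1.        ]]
```

View pics/scene0.png

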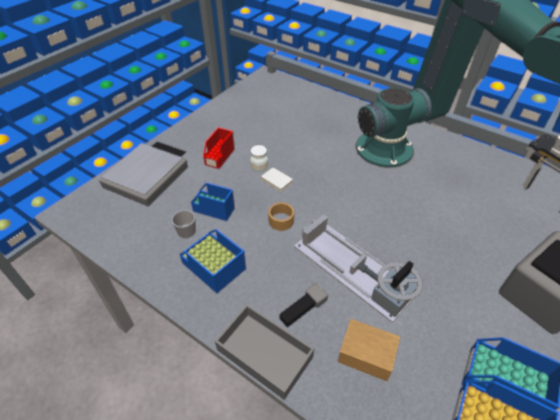

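View pics/top0.png

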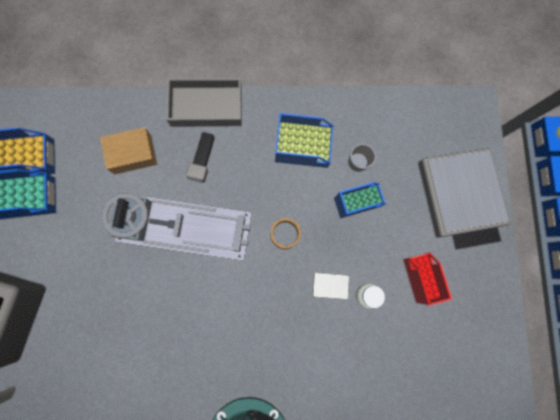

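Candidates for the bin in the top view:
- Small blue with green balls (361,199).
- Wide blue with yellow balls (305,140).
- Large blue bins at the left edge, with teal balls (20,195) and orange balls (20,150).
- Red one (428,279).

Only (361,199) is blue, narrow (about 45x25 px) and holds green balls. I'll confirm it in a crop.

```bash
cat > h.py <<'E'
import numpy as np, cv2
from bench import bot
def K(c): return np.array([[c["fx"],0,c["cx"]],[0,c["fy"],c["cy"]],[0,0,1.]]), np.array([c["k1"],0,0,0.])
def Rt(c):
    F=np.diag([1,-1,-1.]); V=np.array(c["view"]); return F@V[:3,:3],F@V[:3,3]
def rays(c,px):
    k,d=K(c); u=cv2.undistortPoints(np.float64(px).reshape(-1,1,2),k,d).reshape(-1,2)
    R,t=Rt(c); D=np.c_[u,np.ones(len(u))]@R; return -R.T@t, D
def onplane(c,px,z):
    o,D=rays(c,px); return o+D*((z-o[2])/D[:,2])[:,None]
def tri(cs,pxs):
    A=np.zeros((3,3));b=np.zeros(3);L=[]
    for c,p in zip(cs,pxs):
        o,D=rays(c,[p]); d=D[0]/np.linalg.norm(D[0]); P=np.eye(3)-np.outer(d,d); A+=P;b+=P@o;L.append((P,o))
    X=np.linalg.solve(A,b); return X,[np.linalg.norm(P@(X-o)) for P,o in L]
def proj(c,X):
    R,t=Rt(c);k,d=K(c); return cv2.projectPoints(np.float64(X).reshape(-1,1,3),cv2.Rodrigues(R)[0],t,k,d)[0].reshape(-1,2)
def crop(c,x0,y0,x1,y1,s,name):
    im=cv2.resize(np.ascontiguousarray(c["img"][y0:y1,x0:x1,::-1]),None,fx=s,fy=s,interpolation=cv2.INTER_CUBIC)
    cv2.imwrite("pics/"+name,im)
E
python3 - <<'E'
from h import *
import pickle
t=bot.read_camera("top"); s=bot.read_camera("scene"); pickle.dump((t,s),open("c0.pkl","wb"))
crop(t,325,170,405,230,5,"a_t.png"); crop(s,175,170,255,230,5,"a_s.png")
a=cv2.imread("pics/a_t.png");b=cv2.imread("pics/a_s.png");cv2.imwrite("pics/a.png",np.hstack([a,b]))
crop(t,95,180,265,270,4.5,"b_t.png"); crop(s,285,205,435,325,5,"b_s.png")
E
```

```text
(no output)
```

View pics/a.png

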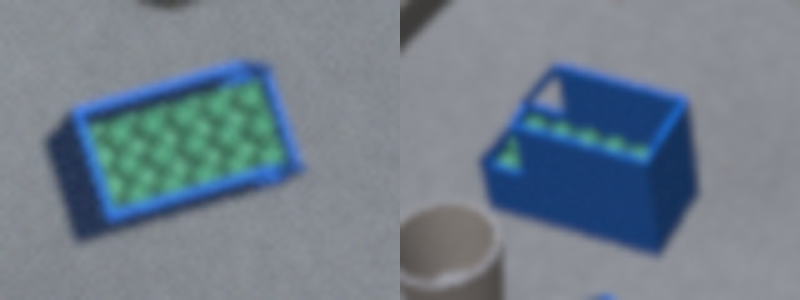

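View pics/b_t.png

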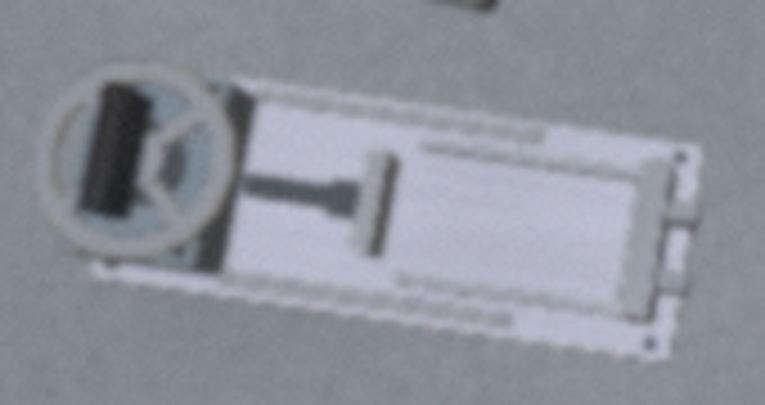

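View pics/b_s.png

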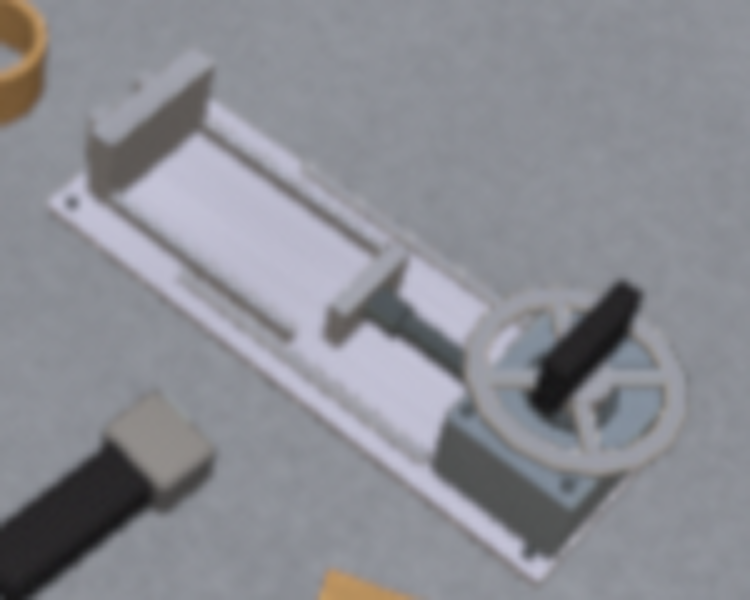

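The (361,199) bin is confirmed: narrow, blue, green balls, low lip at the right (-y end) and high back at the left in the top view. Next I measure the bin and cradle from both views.

```bash
python3 - <<'E'
from h import *
import pickle
t,s=pickle.load(open("c0.pkl","rb"))
def T(x,y,sc,ox,oy): return ((x+.5)/sc-.5+ox,(y+.5)/sc-.5+oy)
bt=lambda x,y:T(x,y,5,325,170); bs=lambda x,y:T(x,y,5,175,170)
ct=lambda x,y:T(x,y,4.5,95,180); cs=lambda x,y:T(x,y,5,285,205)
def p(n,a,b):
    X,e=tri((t,s),(a,b)); print(n,np.round(X*1000,1),np.round(np.array(e)*1000,1))
p("bin back top +x",bt(75,108),bs(250,160)); p("bin back top -x",bt(112,220),bs(290,98))
p("bin notch top +x?",bt(240,68),bs(120,122)); 
p("bin far notch",bt(278,178),bs(157,68))
p("bin lip +x",bt(268,68),bs(85,165))
print("z=.085 top corners",onplane(t,[bt(75,108),bt(112,220)],.085)*1000)
print("bottom scene",onplane(s,[bs(260,252),bs(90,205),bs(297,195)],.0)*1000)
p("bed corner stop +x",ct(702,147),cs(50,203))
p("hole stop +x",ct(680,157),cs(72,203))
print("bed corners z10", onplane(t,[ct(702,147),ct(668,358),ct(92,268)],.01)*1000, onplane(s,[cs(50,203),cs(540,578)],.01)*1000)
p("stop top outer +x",ct(670,163),cs(90,118))
print("stop top z70",onplane(t,[ct(640,163),ct(672,163),ct(620,318),ct(650,318)],.07)*1000,onplane(s,[cs(90,118),cs(108,137),cs(213,60),cs(195,50)],.07)*1000)
p("bar end A",ct(128,90),cs(557,395)) 
p("bar end B",ct(102,210),cs(625,290))
E
```

```text
bin back top +x [ 612.3 -241.8   88.3] [1.7 1.7]
bin back top -x [ 555.2 -258.7   84.7] [1.3 1.3]
bin notch top +x? [ 632.3 -328.2   86.8] [1.8 1.8]
bin far notch [ 577.1 -348.3   77.7] [0.3 0.3]
bin lip +x [ 642.8 -357.1   41. ] [1.9 1.9]
z=.085 top corners [[ 613.92499105 -243.93638957   85.        ]
 [ 555.84001263 -259.88063484   85.        ]]
bottom scene [[ 609.10256968 -245.73657966    0.        ]
 [ 641.24238879 -360.58489083    0.        ]
 [ 557.95990259 -258.29838426    0.        ]]
bed corner stop +x [575.1 -13.5   8.7] [1.1 1.1]
hole stop +x [569.2  -1.   11.5] [0.3 0.3]
bed corners z10 [[575.40227149 -14.50517838  10.        ]
 [450.02053892   6.84439434  10.        ]
 [509.33466929 344.65050374  10.        ]] [[575.46097877 -11.89498372  10.        ]
 [631.22206644 325.03479981  10.        ]]
stop top outer +x [556.1   0.9  76.8] [0.4 0.4]
stop top z70 [[5.57195999e+02 1.85135775e+01 7.00000000e+01]
 [5.56887423e+02 5.19292491e-01 7.00000000e+01]
 [4.70370104e+02 3.00262227e+01 7.00000000e+01]
 [4.70038114e+02 1.34173511e+01 7.00000000e+01]] [[551.26588602  -2.46050787  70.        ]
 [557.1887321   13.59603611  70.        ]
 [472.3151846   31.79274046  70.        ]
 [471.61849048  19.07572579  70.        ]]
bar end A [595.7 294.8 105.8] [2.1 2.1]
bar end B [528.9 299.1 120.5] [1. 1.]
```

```bash
python3 - <<'E'
from h import *
import pickle
t,s=pickle.load(open("c0.pkl","rb"))
def T(x,y,sc,ox,oy): return ((x+.5)/sc-.5+ox,(y+.5)/sc-.5+oy)
ct=lambda x,y:T(x,y,4.5,95,180); cs=lambda x,y:T(x,y,5,285,205)
X,e=tri((t,s),(ct(137.5,158.5),cs(576,380))); print("rim c",X*1000,np.array(e)*1000)
print(onplane(t,[ct(137.5,158.5)],.087)*1000,onplane(s,[cs(576,380)],.087)*1000)
# bar mask
for n,c,(x0,y0,x1,y1) in (("t",t,(100,190,145,240)),("s",s,(385,255,420,295))):
    im=c["img"][y0:y1,x0:x1].astype(int); m=(im.max(2)<60).astype(np.uint8)
    k,l,st,ce=cv2.connectedComponentsWithStats(m); i=1+st[1:,4].argmax()
    cn=max(cv2.findContours((l==i).astype(np.uint8),0,1)[0],key=cv2.contourArea)
    r=cv2.minAreaRect(cn); print(n,st[i],ce[i]+[x0,y0],r[1:],cv2.boxPoints(r)+[x0,y0])
    crop(c,x0,y0,x1,y1,12 if n=="s" else 12,f"bar_{n}.png")
ims=[cv2.imread(f"pics/bar_{n}.png") for n in "ts"]; h=500
cv2.imwrite("pics/bar.png",np.hstack([i[:420,:400] for i in ims]))
# current model
th=np.deg2rad(80.4); ey=np.array([np.cos(th),np.sin(th)]); ex=np.array([ey[1],-ey[0]])
o=np.array([.5143,.0235])+.110*ey
P=np.array([o,o-.155*ey, X[:2]]); print("cradle o",o*1000)
print("wheel in cradle",(X[:2]-o)@ex*1000,(X[:2]-o)@ey*1000)
for b in [(575.4,-13.5),(450,6.8),(509.3,344.7),(631.2,325)]:
    d=np.array(b)/1000-o; print(np.round([d@ex*1000,d@ey*1000],1))
E
```

```text
rim c [562.49135935 296.8088098   79.4985964 ] [1.25881929 1.25881929]
[[561.80960439 292.89093862  87.        ]] [[567.20183663 298.62886425  87.        ]]
t [ 15  10  13  28 227] [120.93832599 212.72246696] ((9.805805206298828, 26.867910385131836), 11.309932708740234) [[113.30769348 225.46154022]
 [118.57692337 199.11538506]
 [128.19230652 201.03845978]
 [122.92307663 227.38461304]]
s [  6   7  21  26 217] [401.16129032 274.8156682 ] ((8.816372871398926, 29.92528533935547), 40.91437911987305) [[388.05076313 282.71066093]
 [407.64974594 260.0964489 ]
 [414.31218338 265.8705616 ]
 [394.71319962 288.48477173]]
cradle o [532.64456214 131.95956408]
wheel in cradle 1.9371216622588354 167.51821596285555
[  66.4 -136.3]
[ -60.6 -137.2]
[-58.5 205.9]
[ 65.  206.8]
```

View pics/bar.png

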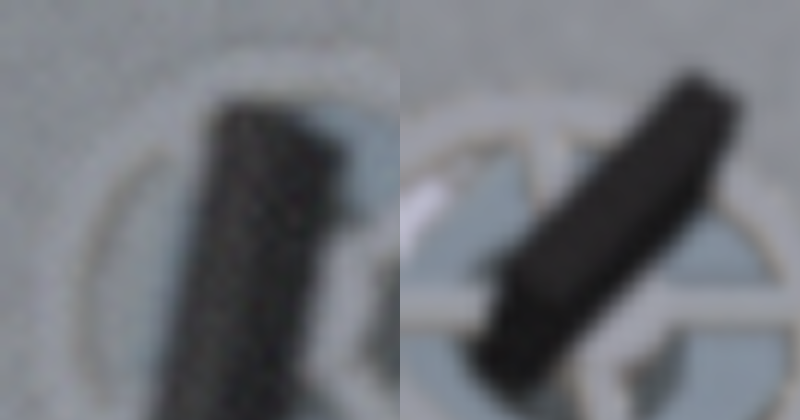

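```bash
cat >> h.py <<'E'
def goal(x,y,z,yang,quiet=False):
    from scipy.spatial.transform import Rotation as Ro
    s=bot.get_state(); p=np.array(s["position"])*1000; R=Ro.from_quat(s["eef_rot"]).as_matrix()
    a=np.deg2rad(yang); best=None
    for k in (0,np.pi):
        Y=np.array([np.cos(a+k),np.sin(a+k),0]); Z=np.array([0,0,-1.]); G=np.c_[np.cross(Y,Z),Y,Z]
        v=Ro.from_matrix(R.T@G).as_rotvec()
        if best is None or np.linalg.norm(v)<np.linalg.norm(best): best=v
    print("t",round(s["t"],2),"pos",np.round(p,1),"yang",np.round(np.rad2deg(np.arctan2(R[1,1],R[0,1])),1),"shift",np.round(R.T@(np.array([x,y,z])-p),1),"turn",np.round(best,3),
     "F",np.round(s["wrist_force"],2),"M",np.round(s["wrist_torque"],3),"w",round(s["width"]*1000,1),"q",np.round(s["joints"],2))
E
python3 - <<'E'
from h import *
import pickle
t,s=pickle.load(open("c0.pkl","rb"))
goal(598,-310,200,16)
print(onplane(t,[(362,157)],.06), onplane(s,[(184,217)],.06))
E
```

```text
t 0.2 pos [208.4 508.6 204.8] yang 67.7 shift [-670.9 -609.8    5.5] turn [-0.001  0.001  0.903] F [ 0.32 -0.03 -0.57] M [-0.004 -0.058 -0.005] w 93.9 q [ 1.08  0.09  1.37 -0.    1.68 -0.1 ]
[[ 0.71159422 -0.31404025  0.06      ]] [[ 0.71018939 -0.31660755  0.06      ]]
```

>>> step_arm(series=[{"x": -30, "y": -27.3, "z": 0, "az": 0.04, "fingers": 76}, {"x": -60, "y": -54.5, "z": 0, "az": 0.08, "fingers": 76}, {"x": -90, "y": -82, "z": 0, "az": 0.12, "fingers": 76}, {"x": -120, "y": -109, "z": 0, "az": 0.16, "fingers": 76}, {"x": -150, "y": -136, "z": 0, "az": 0.2, "fingers": 76}, {"x": -180, "y": -164, "z": 0, "az": 0.24, "fingers": 76}, {"x": -210, "y": -191, "z": 0, "az": 0.28, "fingers": 76}, {"x": -240, "y": -218, "z": 0, "az": 0.32, "fingers": 76}, {"x": -270, "y": -245, "z": 0, "az": 0.36, "fingers": 76}, {"x": -300, "y": -273, "z": 0, "az": 0.4, "fingers": 76}])

```text
invalid input
```

```bash
python3 -c "
from h import *
goal(598,-310,200,16)"
```

```text
t 0.2 pos [208.4 508.6 204.8] yang 67.7 shift [-670.9 -609.8    5.5] turn [-0.001  0.001  0.903] F [ 0.32 -0.03 -0.57] M [-0.004 -0.058 -0.005] w 93.9 q [ 1.08  0.09  1.37 -0.    1.68 -0.1 ]
```

>>> step_arm(series=[{"x": -30, "y": -27, "z": 0, "ax": 0, "ay": 0, "az": 0.04, "fingers": 76}, {"x": -60, "y": -54, "z": 0, "ax": 0, "ay": 0, "az": 0.08, "fingers": 76}, {"x": -90, "y": -82, "z": 0, "ax": 0, "ay": 0, "az": 0.12, "fingers": 76}, {"x": -120, "y": -109, "z": 0, "ax": 0, "ay": 0, "az": 0.16, "fingers": 76}, {"x": -150, "y": -136, "z": 0, "ax": 0, "ay": 0, "az": 0.2, "fingers": 76}, {"x": -180, "y": -164, "z": 0, "ax": 0, "ay": 0, "az": 0.24, "fingers": 76}, {"x": -210, "y": -191, "z": 0, "ax": 0, "ay": 0, "az": 0.28, "fingers": 76}, {"x": -240, "y": -218, "z": 0, "ax": 0, "ay": 0, "az": 0.32, "fingers": 76}, {"x": -270, "y": -245, "z": 0, "ax": 0, "ay": 0, "az": 0.36, "fingers": 76}, {"x": -300, "y": -273, "z": 0, "ax": 0, "ay": 0, "az": 0.4, "fingers": 76}], force=20)

```text
t: 1.03
position: [0.3829, 0.1408, 0.2055]
eef_rot: [0.385, 0.923, 0.0, 0.0]
wrist_force: [0.7, 0.9, -0.4]
width: 0.0762
```

```bash
python3 -c "
from h import *
goal(598,-310,200,16)"
```

```text
t 1.03 pos [382.9 140.8 205.5] yang 44.7 shift [-471.7 -164.3    5.5] turn [0.001 0.    0.501] F [ 0.68  0.85 -0.39] M [ 0.037 -0.023 -0.036] w 76.2 q [ 0.21 -0.24  1.67  0.    1.7  -0.57]
```

>>> step_arm(series=[{"x": -38, "y": -13, "z": 0, "ax": 0, "ay": 0, "az": 0.05, "fingers": 76}, {"x": -76, "y": -26, "z": 0, "ax": 0, "ay": 0, "az": 0.1, "fingers": 76}, {"x": -114, "y": -40, "z": 0, "ax": 0, "ay": 0, "az": 0.15, "fingers": 76}, {"x": -152, "y": -53, "z": 0, "ax": 0, "ay": 0, "az": 0.2, "fingers": 76}, {"x": -190, "y": -66, "z": 0, "ax": 0, "ay": 0, "az": 0.25, "fingers": 76}, {"x": -228, "y": -79, "z": 0, "ax": 0, "ay": 0, "az": 0.3, "fingers": 76}, {"x": -266, "y": -93, "z": 0, "ax": 0, "ay": 0, "az": 0.35, "fingers": 76}, {"x": -304, "y": -106, "z": 0, "ax": 0, "ay": 0, "az": 0.4, "fingers": 76}, {"x": -342, "y": -119, "z": 0, "ax": 0, "ay": 0, "az": 0.45, "fingers": 76}, {"x": -380, "y": -132, "z": 0, "ax": 0, "ay": 0, "az": 0.5, "fingers": 76}])

```text
t: 1.87
position: [0.5571, -0.222, 0.2051]
eef_rot: [0.602, 0.799, 0.0, -0.0]
wrist_force: [0.2, 0.5, 0.6]
width: 0.0761
```

```bash
python3 -c "
from h import *
goal(598,-310,130,16)"
```

```text
t 1.87 pos [ 557.1 -222.   205.1] yang 16.0 shift [-95.9  15.1  75. ] turn [-0.    -0.001 -0.   ] F [0.24 0.46 0.56] M [-0.087  0.013 -0.02 ] w 76.1 q [-0.47  0.2   1.25  0.    1.7  -0.75]
```

>>> step_arm(series=[{"x": -24, "y": 4, "z": 10, "ax": 0, "ay": 0, "az": 0, "fingers": 76}, {"x": -48, "y": 8, "z": 20, "ax": 0, "ay": 0, "az": 0, "fingers": 76}, {"x": -72, "y": 12, "z": 40, "ax": 0, "ay": 0, "az": 0, "fingers": 76}, {"x": -88, "y": 14, "z": 60, "ax": 0, "ay": 0, "az": 0, "fingers": 76}, {"x": -96, "y": 15, "z": 80, "ax": 0, "ay": 0, "az": 0, "fingers": 76}, {"x": -96, "y": 15, "z": 90, "ax": 0, "ay": 0, "az": 0, "fingers": 76}, {"x": -96, "y": 15, "z": 95, "ax": 0, "ay": 0, "az": 0, "fingers": 76}, {"x": -96, "y": 15, "z": 98, "ax": 0, "ay": 0, "az": 0, "fingers": 76}, {"x": -96, "y": 15, "z": 100, "ax": 0, "ay": 0, "az": 0, "fingers": 76}, {"x": -96, "y": 15, "z": 100, "ax": 0, "ay": 0, "az": 0, "fingers": 76}])

```text
t: 2.7
position: [0.5983, -0.3075, 0.1067]
eef_rot: [0.6, 0.8, 0.0, 0.001]
wrist_force: [0.1, 0.5, 0.2]
width: 0.0762
```

```bash
python3 -c "
from h import *
goal(598,-310,42,16)
t=bot.read_camera('top');s=bot.read_camera('scene')
crop(t,320,150,420,250,4,'g_t.png'); crop(s,165,130,265,230,4,'g_s.png')
cv2.imwrite('pics/g.png',np.hstack([cv2.imread('pics/g_t.png'),cv2.imread('pics/g_s.png')]))"
```

```text
t 2.7 pos [ 598.3 -307.5  106.7] yang 16.2 shift [-2.2 -1.1 64.7] turn [0.001 0.001 0.004] F [0.1  0.51 0.17] M [-0.041  0.099 -0.004] w 76.2 q [-0.56  0.39  1.2   0.    1.55 -0.84]
```

View pics/g.png

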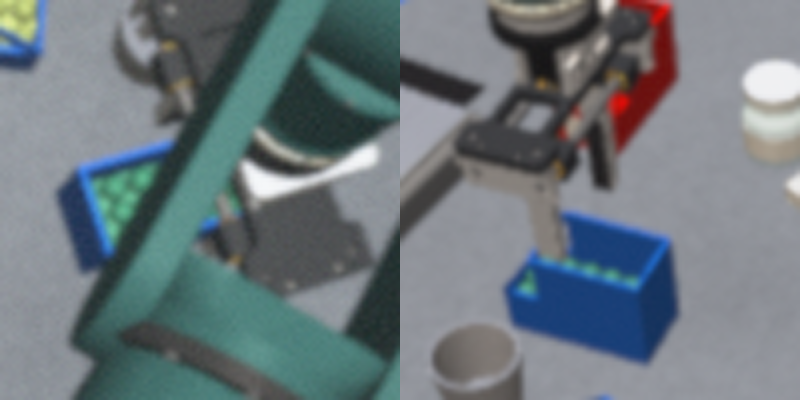

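```bash
python3 -c "
from h import *
s=bot.read_camera('scene')
a=np.deg2rad(16);ex=np.array([np.cos(a),np.sin(a),0]);ey=np.array([-ex[1],ex[0],0])
c=np.array([.598,-.310,0]);z=np.array([0,0,1])
tc=np.array([.5983,-.3075,.1067])
P=[c+.03*ex+.085*z,c+.03*ex+.06*ey+.085*z,c+.03*ex-.03*ey+.085*z,c-.03*ex+.06*ey+.085*z,c+.03*ex+.06*ey,tc+.038*ex,tc+.038*ex+.008*ey,tc+.038*ex-.008*ey]
print((proj(s,P)-[165,130])*4+[400,0])"
```

```text
[[563.32972429 267.11871771]
 [636.10485655 286.05141362]
 [527.52561483 257.80456829]
 [668.97108868 233.20509823]
 [647.04339906 361.86349629]
 [556.8028381  255.25742659]
 [566.58146753 257.78635351]
 [547.0526646  252.73587243]]
```

>>> step_arm(series=[{"x": -2, "y": -1, "z": 15, "ax": 0, "ay": 0, "az": 0.004, "fingers": 76}, {"x": -2, "y": -1, "z": 30, "ax": 0, "ay": 0, "az": 0.004, "fingers": 76}, {"x": -2, "y": -1, "z": 45, "ax": 0, "ay": 0, "az": 0.004, "fingers": 76}, {"x": -2, "y": -1, "z": 56, "ax": 0, "ay": 0, "az": 0.004, "fingers": 76}, {"x": -2, "y": -1, "z": 62, "ax": 0, "ay": 0, "az": 0.004, "fingers": 76}, {"x": -2, "y": -1, "z": 62, "ax": 0, "ay": 0, "az": 0.004, "fingers": 76}, {"x": -2, "y": -1, "z": 62, "ax": 0, "ay": 0, "az": 0.004, "fingers": 50}, {"x": -2, "y": -1, "z": 62, "ax": 0, "ay": 0, "az": 0.004, "fingers": 50}, {"x": -2, "y": -1, "z": 62, "ax": 0, "ay": 0, "az": 0.004, "fingers": 50}, {"x": -2, "y": -1, "z": 62, "ax": 0, "ay": 0, "az": 0.004, "fingers": 50}], force=25)

```text
t: 3.68
position: [0.599, -0.3105, 0.0451]
eef_rot: [0.602, 0.798, 0.001, 0.002]
wrist_force: [2.7, 1.0, 1.6]
width: 0.06
```

```bash
python3 -c "
from h import *
goal(598,-310,150,16)"
```

```text
t 3.68 pos [ 599.  -310.5   45.1] yang 15.9 shift [   0.5   -0.4 -104.9] turn [ 0.003  0.002 -0.001] F [2.68 0.97 1.61] M [ 0.003 -0.354 -0.042] w 60.0 q [-0.56  0.43  1.27  0.    1.44 -0.84]
```

Gripped at 60.0 mm. I'll lift it and look at it.

>>> step_arm(series=[{"x": 0, "y": 0, "z": -10, "ax": 0, "ay": 0, "az": 0, "fingers": 50}, {"x": 0, "y": 0, "z": -25, "ax": 0, "ay": 0, "az": 0, "fingers": 50}, {"x": 0, "y": 0, "z": -40, "ax": 0, "ay": 0, "az": 0, "fingers": 50}, {"x": 0, "y": 0, "z": -60, "ax": 0, "ay": 0, "az": 0, "fingers": 50}, {"x": 0, "y": 0, "z": -80, "ax": 0, "ay": 0, "az": 0, "fingers": 50}, {"x": 0, "y": 0, "z": -100, "ax": 0, "ay": 0, "az": 0, "fingers": 50}, {"x": 0, "y": 0, "z": -115, "ax": 0, "ay": 0, "az": 0, "fingers": 50}, {"x": 0, "y": 0, "z": -125, "ax": 0, "ay": 0, "az": 0, "fingers": 50}, {"x": 0, "y": 0, "z": -130, "ax": 0, "ay": 0, "az": 0, "fingers": 50}, {"x": 0, "y": 0, "z": -130, "ax": 0, "ay": 0, "az": 0, "fingers": 50}])

```text
t: 4.52
position: [0.5975, -0.3105, 0.1744]
eef_rot: [0.602, 0.798, -0.0, 0.0]
wrist_force: [0.1, -0.6, -5.1]
width: 0.0601
```

```bash
python3 -c "
from h import *
goal(527.6,88.5,175,-9.6)
s=bot.read_camera('scene')
crop(s,165,80,285,180,5,'l_s.png')"
```

```text
t 4.52 pos [ 597.5 -310.5  174.4] yang 15.9 shift [402.9  42.2  -0.9] turn [0.001 0.001 0.445] F [ 0.06 -0.57 -5.05] M [-0.075  0.033  0.013] w 60.1 q [-0.56  0.37  1.09 -0.    1.68 -0.84]
```

View pics/l_s.png

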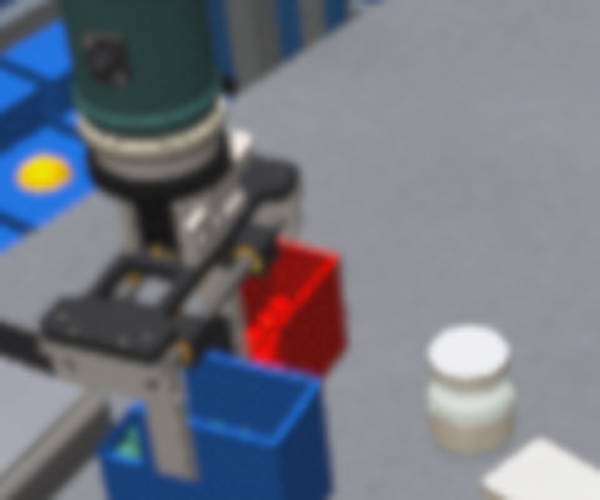

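```bash
python3 -c "
from h import *
s=bot.read_camera('scene')
crop(s,165,130,265,205,6,'l_s2.png')
a=np.deg2rad(15.9);ex=np.array([np.cos(a),np.sin(a),0]);ey=np.array([-ex[1],ex[0],0]);z=np.array([0,0,1])
p=np.array(bot.get_state()['position'])
for q in onplane(s,[((280.5)/5-.5+165,443.5/5-.5+80),((322.5)/5-.5+165,375.5/5-.5+80)],p[2]-.0451+.085): print((q-p)@ex,(q-p)@ey)
P=[p-.0451*z+.03*ex+.06*ey,p-.0451*z+.03*ex-.06*ey,p+.04*z+.03*ex+.06*ey,p-.0451*z-.03*ex+.06*ey]; print((proj(s,P)-[165,130])*6)
"
```

```text
0.025480650633661197 0.06080698291156969
-0.03597714484978166 0.05832021426597378
[[346.84763275 367.47929024]
 [125.90073876 310.9827244 ]
 [327.7662768  234.78829173]
 [397.76245491 288.27015059]]
```

View pics/l_s2.png

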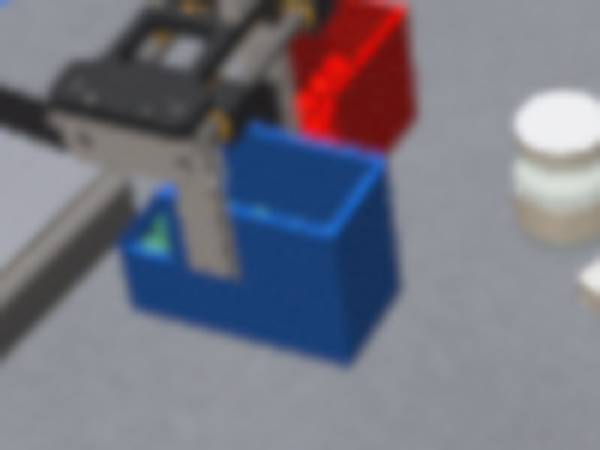

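>>> step_arm(series=[{"x": 25, "y": 3, "z": 0, "ax": 0, "ay": 0, "az": 0.03, "fingers": 50}, {"x": 65, "y": 7, "z": 0, "ax": 0, "ay": 0, "az": 0.08, "fingers": 50}, {"x": 106, "y": 11, "z": 0, "ax": 0, "ay": 0, "az": 0.13, "fingers": 50}, {"x": 147, "y": 15, "z": 0, "ax": 0, "ay": 0, "az": 0.18, "fingers": 50}, {"x": 188, "y": 20, "z": 0, "ax": 0, "ay": 0, "az": 0.23, "fingers": 50}, {"x": 229, "y": 24, "z": 0, "ax": 0, "ay": 0, "az": 0.28, "fingers": 50}, {"x": 270, "y": 28, "z": 0, "ax": 0, "ay": 0, "az": 0.33, "fingers": 50}, {"x": 311, "y": 33, "z": 0, "ax": 0, "ay": 0, "az": 0.38, "fingers": 50}, {"x": 345, "y": 36, "z": 0, "ax": 0, "ay": 0, "az": 0.42, "fingers": 50}, {"x": 375, "y": 39, "z": 0, "ax": 0, "ay": 0, "az": 0.445, "fingers": 50}])

```text
t: 5.45
position: [0.5301, 0.0635, 0.1718]
eef_rot: [0.764, 0.646, -0.001, -0.001]
wrist_force: [1.1, -0.3, -4.6]
width: 0.0601
```

```bash
python3 -c "
from h import *
goal(527.6,88.5,140,-9.6)"
```

```text
t 5.45 pos [530.1  63.5 171.8] yang -9.6 shift [24.2 -6.5 31.9] turn [-0.003  0.     0.   ] F [ 1.09 -0.31 -4.63] M [-0.107  0.034 -0.015] w 60.1 q [0.01 0.06 1.46 0.   1.62 0.18]
```

>>> step_arm(series=[{"x": 12, "y": -3, "z": 0, "ax": 0, "ay": 0, "az": 0, "fingers": 50}, {"x": 20, "y": -5, "z": 10, "ax": 0, "ay": 0, "az": 0, "fingers": 50}, {"x": 24, "y": -6.5, "z": 20, "ax": 0, "ay": 0, "az": 0, "fingers": 50}, {"x": 24, "y": -6.5, "z": 27, "ax": 0, "ay": 0, "az": 0, "fingers": 50}, {"x": 24, "y": -6.5, "z": 32, "ax": 0, "ay": 0, "az": 0, "fingers": 50}, {"x": 24, "y": -6.5, "z": 34, "ax": 0, "ay": 0, "az": 0, "fingers": 50}, {"x": 24, "y": -6.5, "z": 34, "ax": 0, "ay": 0, "az": 0, "fingers": 50}, {"x": 24, "y": -6.5, "z": 34, "ax": 0, "ay": 0, "az": 0, "fingers": 50}, {"x": 24, "y": -6.5, "z": 34, "ax": 0, "ay": 0, "az": 0, "fingers": 50}, {"x": 24, "y": -6.5, "z": 34, "ax": 0, "ay": 0, "az": 0, "fingers": 50}])

```text
t: 6.28
position: [0.5302, 0.0854, 0.1402]
eef_rot: [0.764, 0.645, 0.001, 0.0]
wrist_force: [0.7, -0.2, -4.6]
width: 0.0601
```

```bash
python3 -c "
from h import *
goal(527.6,88.5,140,-9.6)
t=bot.read_camera('top');s=bot.read_camera('scene')
crop(t,95,180,265,280,4.5,'p_t.png'); crop(s,285,165,435,285,5,'p_s.png')"
```

```text
t 6.28 pos [530.2  85.4 140.2] yang -9.6 shift [ 2.6 -3.   0.2] turn [ 0.001 -0.    -0.   ] F [ 0.72 -0.17 -4.65] M [-0.086  0.095 -0.002] w 60.1 q [0.05 0.08 1.51 0.   1.55 0.22]
```

View pics/p_s.png

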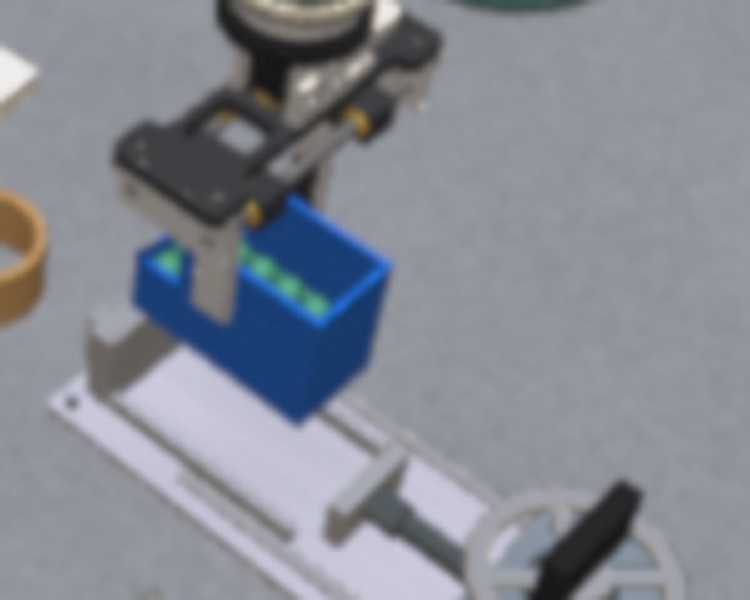

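View pics/p_t.png

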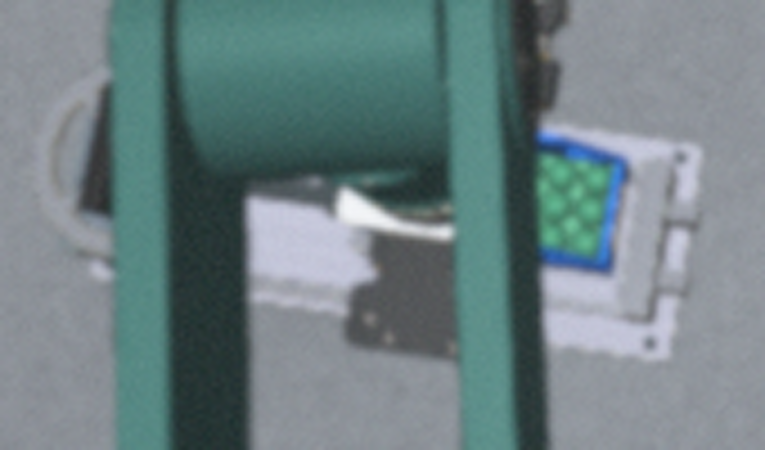

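```bash
python3 - <<'E'
from h import *
import pickle
t,s=pickle.load(open("c0.pkl","rb"))
crop(t,180,205,255,265,10,"r_t.png"); crop(s,300,215,375,275,10,"r_s.png")
E
```

```text
(no output)
```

View pics/r_t.png

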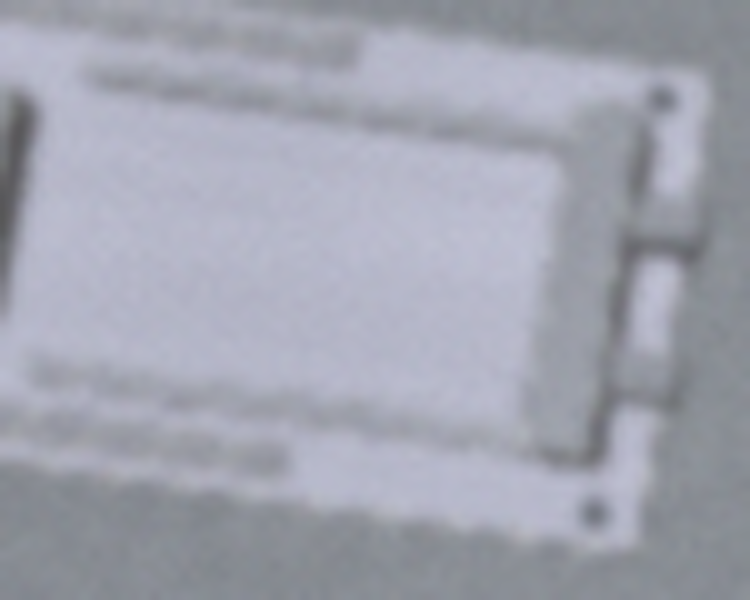

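View pics/r_s.png

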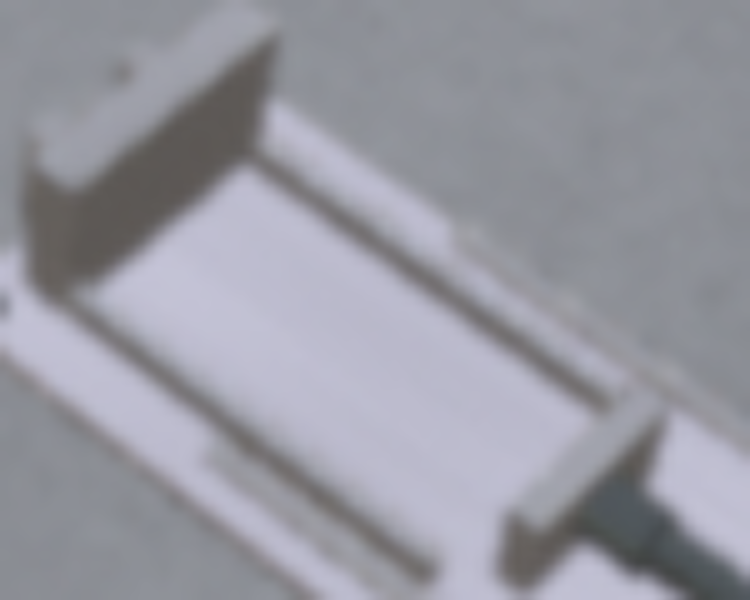

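```bash
python3 - <<'E'
from h import *
import pickle
t,s=pickle.load(open("c0.pkl","rb"))
T=lambda x,y,ox,oy:((x+.5)/10-.5+ox,(y+.5)/10-.5+oy)
th=np.deg2rad(80.4); ey=np.array([np.cos(th),np.sin(th)]); ex=np.array([ey[1],-ey[0]])
o=np.array([.5351,.1329])
f=lambda X:[(round((x[:2]-o)@ex*1000,1),round((x[:2]-o)@ey*1000,1)) for x in X]
print("rails top",f(onplane(t,[T(*p,180,205) for p in [(90,75),(560,140),(40,370),(520,440)]],.018)))
print("bed edges top",f(onplane(t,[T(*p,180,205) for p in [(710,75),(635,550),(370,25),(0,460),(0,20)]],.01)))
print("holes top",f(onplane(t,[T(*p,180,205) for p in [(661,98),(594,513)]],.01)))
print("stop top",f(onplane(t,[T(*p,180,205) for p in [(575,105),(645,110),(530,455),(600,460)]],.07)))
print("stop top scene",f(onplane(s,[T(*p,300,215) for p in [(65,190),(25,150),(280,35),(225,0)]],.07)))
print("stop face foot scene",f(onplane(s,[T(*p,300,215) for p in [(85,290),(245,165)]],.01)))
print("rails scene foot",f(onplane(s,[T(*p,300,215) for p in [(250,165),(600,405)]],.01)))
print("rails scene outer foot",f(onplane(s,[T(*p,300,215) for p in [(60,300),(430,580)]],.01)))
print("plate top z49",f(onplane(s,[T(*p,300,215) for p in [(510,515),(625,390)]],.049)),f(onplane(t,[T(35,100,180,205)],.049)))
E
```

```text
rails top [(np.float64(38.9), np.float64(24.5)), (np.float64(40.3), np.float64(-102.0)), (np.float64(-40.5), np.float64(23.1)), (np.float64(-40.1), np.float64(-104.6))]
bed edges top [(np.float64(64.9), np.float64(-138.4)), (np.float64(-63.9), np.float64(-138.6)), (np.float64(64.7), np.float64(-45.5)), (np.float64(-65.1), np.float64(30.9)), (np.float64(51.0), np.float64(52.9))]
holes top [(np.float64(56.7), np.float64(-126.3)), (np.float64(-55.8), np.float64(-126.4))]
stop top [(np.float64(42.9), np.float64(-109.3)), (np.float64(44.3), np.float64(-127.0)), (np.float64(-46.0), np.float64(-112.5)), (np.float64(-44.7), np.float64(-130.0))]
stop top scene [(np.float64(46.2), np.float64(-110.4)), (np.float64(43.3), np.float64(-128.4)), (np.float64(-41.4), np.float64(-105.7)), (np.float64(-40.5), np.float64(-126.2))]
stop face foot scene [(np.float64(31.5), np.float64(-112.2)), (np.float64(-38.2), np.float64(-110.4))]
rails scene foot [(np.float64(-39.3), np.float64(-109.3)), (np.float64(-42.0), np.float64(20.8))]
rails scene outer foot [(np.float64(39.5), np.float64(-114.9)), (np.float64(39.5), np.float64(24.4))]
plate top z49 [(np.float64(31.8), np.float64(40.3)), (np.float64(-23.8), np.float64(36.6))] [(np.float64(26.3), np.float64(30.4))]
```

>>> step_arm(series=[{"x": 2.6, "y": -3, "z": 12, "ax": 0, "ay": 0, "az": 0, "fingers": 50}, {"x": 2.6, "y": -3, "z": 26, "ax": 0, "ay": 0, "az": 0, "fingers": 50}, {"x": 2.6, "y": -3, "z": 40, "ax": 0, "ay": 0, "az": 0, "fingers": 50}, {"x": 2.6, "y": -3, "z": 50, "ax": 0, "ay": 0, "az": 0, "fingers": 50}, {"x": 2.6, "y": -3, "z": 56, "ax": 0, "ay": 0, "az": 0, "fingers": 50}, {"x": 2.6, "y": -3, "z": 60, "ax": 0, "ay": 0, "az": 0, "fingers": 50}, {"x": 2.6, "y": -3, "z": 60, "ax": 0, "ay": 0, "az": 0, "fingers": 50}, {"x": 2.6, "y": -3, "z": 60, "ax": 0, "ay": 0, "az": 0, "fingers": 50}, {"x": 2.6, "y": -3, "z": 60, "ax": 0, "ay": 0, "az": 0, "fingers": 50}, {"x": 2.6, "y": -3, "z": 60, "ax": 0, "ay": 0, "az": 0, "fingers": 50}])

```text
t: 7.22
position: [0.5278, 0.0889, 0.0805]
eef_rot: [0.764, 0.646, 0.001, 0.001]
wrist_force: [0.3, -0.4, -4.3]
width: 0.0596
```

```bash
python3 -c "
from h import *
goal(527.6,88.5,55,-9.6)"
```

```text
t 7.22 pos [527.8  88.9  80.5] yang -9.6 shift [-0.5 -0.2 25.5] turn [ 0.002 -0.001  0.001] F [ 0.26 -0.42 -4.28] M [-0.111  0.081 -0.013] w 59.6 q [0.06 0.11 1.6  0.   1.43 0.23]
```

>>> step_arm(series=[{"x": 0, "y": 0, "z": 6, "ax": 0, "ay": 0, "az": 0, "fingers": 50}, {"x": 0, "y": 0, "z": 11, "ax": 0, "ay": 0, "az": 0, "fingers": 50}, {"x": 0, "y": 0, "z": 15, "ax": 0, "ay": 0, "az": 0, "fingers": 50}, {"x": 0, "y": 0, "z": 18, "ax": 0, "ay": 0, "az": 0, "fingers": 50}, {"x": 0, "y": 0, "z": 20, "ax": 0, "ay": 0, "az": 0, "fingers": 50}, {"x": 0, "y": 0, "z": 22, "ax": 0, "ay": 0, "az": 0, "fingers": 50}, {"x": 0, "y": 0, "z": 23.5, "ax": 0, "ay": 0, "az": 0, "fingers": 50}, {"x": 0, "y": 0, "z": 24.5, "ax": 0, "ay": 0, "az": 0, "fingers": 50}, {"x": 0, "y": 0, "z": 24.5, "ax": 0, "ay": 0, "az": 0, "fingers": 50}, {"x": 0, "y": 0, "z": 24.5, "ax": 0, "ay": 0, "az": 0, "fingers": 50}])

```text
t: 8.05
position: [0.5272, 0.0889, 0.0558]
eef_rot: [0.764, 0.646, 0.0, 0.0]
wrist_force: [-2.3, -1.5, -0.2]
width: 0.06
```

```bash
python3 -c "
from h import *
goal(527.6,88.5,55,-9.6)
s=bot.read_camera('scene'); crop(s,285,165,435,285,5,'p_s2.png')"
```

```text
t 8.05 pos [527.2  88.9  55.8] yang -9.6 shift [-0.3  0.4  0.8] turn [ 0.001 -0.     0.001] F [-2.32 -1.52 -0.18] M [-0.017  0.633  0.112] w 60.0 q [0.06 0.13 1.63 0.   1.38 0.23]
```

View pics/p_s2.png

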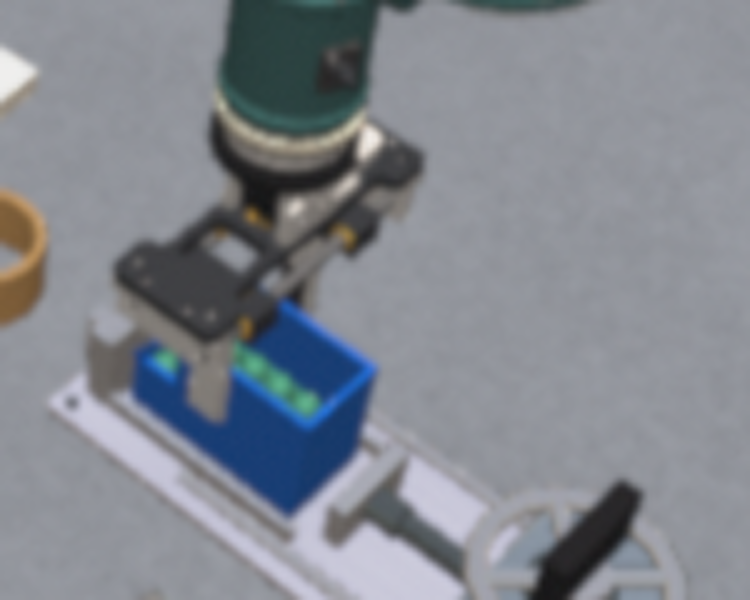

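It stands on the bed between the rails, with the weight off the wrist. I'll let go and retreat.

>>> step_arm(series=[{"x": 0, "y": 0, "z": 0.5, "ax": 0, "ay": 0, "az": 0, "fingers": 50}, {"x": 0, "y": 0, "z": 0.5, "ax": 0, "ay": 0, "az": 0, "fingers": 62}, {"x": 0, "y": 0, "z": 0.5, "ax": 0, "ay": 0, "az": 0, "fingers": 76}, {"x": 0, "y": 0, "z": 0.5, "ax": 0, "ay": 0, "az": 0, "fingers": 76}, {"x": 0, "y": 0, "z": 0.5, "ax": 0, "ay": 0, "az": 0, "fingers": 76}, {"x": 0, "y": 0, "z": 0.5, "ax": 0, "ay": 0, "az": 0, "fingers": 76}, {"x": 0, "y": 0, "z": -10, "ax": 0, "ay": 0, "az": 0, "fingers": 76}, {"x": 0, "y": 0, "z": -25, "ax": 0, "ay": 0, "az": 0, "fingers": 76}, {"x": 0, "y": 0, "z": -45, "ax": 0, "ay": 0, "az": 0, "fingers": 76}, {"x": 0, "y": 0, "z": -70, "ax": 0, "ay": 0, "az": 0, "fingers": 76}])

```text
t: 8.93
position: [0.5262, 0.0888, 0.125]
eef_rot: [0.764, 0.646, -0.001, -0.001]
wrist_force: [0.0, 0.7, 0.6]
width: 0.0761
```

```bash
python3 -c "
from h import *
goal(562.7,295.6,190,80.4)
s=bot.read_camera('scene'); crop(s,285,165,435,285,5,'p_s3.png')"
```

```text
t 8.93 pos [526.2  88.8 125. ] yang -9.6 shift [209.9   1.5 -65.1] turn [-0.002 -0.002 -1.57 ] F [0.04 0.72 0.57] M [-0.035  0.04   0.013] w 76.1 q [0.06 0.08 1.54 0.   1.53 0.23]
```

View pics/p_s3.png

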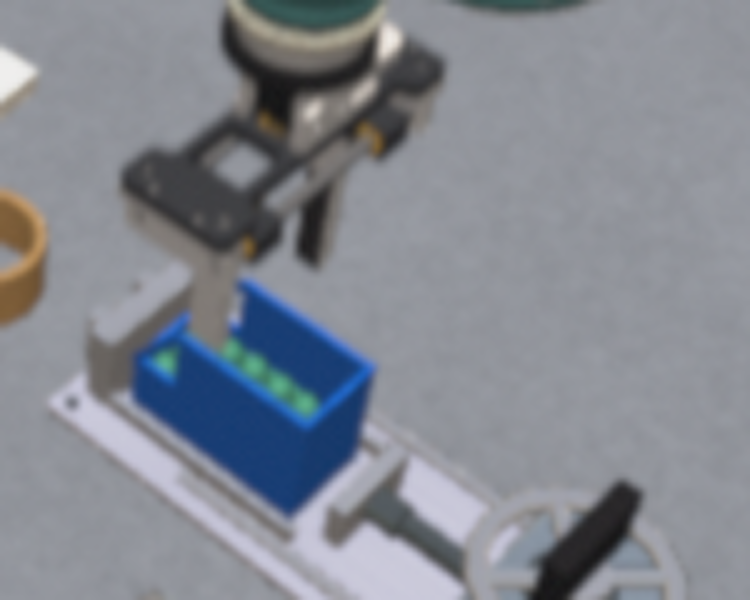

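>>> step_arm(series=[{"x": 0, "y": 0, "z": -30, "ax": 0, "ay": 0, "az": -0.1, "fingers": 76}, {"x": 10, "y": 0, "z": -60, "ax": 0, "ay": 0, "az": -0.22, "fingers": 60}, {"x": 30, "y": 0, "z": -75, "ax": 0, "ay": 0, "az": -0.34, "fingers": 60}, {"x": 60, "y": 0, "z": -75, "ax": 0, "ay": 0, "az": -0.46, "fingers": 60}, {"x": 90, "y": 0, "z": -75, "ax": 0, "ay": 0, "az": -0.58, "fingers": 60}, {"x": 120, "y": 0, "z": -75, "ax": 0, "ay": 0, "az": -0.7, "fingers": 60}, {"x": 145, "y": 0, "z": -75, "ax": 0, "ay": 0, "az": -0.82, "fingers": 60}, {"x": 165, "y": 0, "z": -75, "ax": 0, "ay": 0, "az": -0.94, "fingers": 60}, {"x": 180, "y": 0, "z": -75, "ax": 0, "ay": 0, "az": -1.06, "fingers": 60}, {"x": 190, "y": 0, "z": -75, "ax": 0, "ay": 0, "az": -1.18, "fingers": 60}])

```text
t: 9.82
position: [0.5588, 0.2782, 0.2003]
eef_rot: [0.272, 0.962, 0.0, 0.0]
wrist_force: [0.3, -1.1, 0.4]
width: 0.0599
```

```bash
python3 -c "
from h import *
import pickle
t,s=pickle.load(open('c0.pkl','rb'))
goal(562.7,295.6,160,80.4)
T=lambda x,y,ox,oy:((x+.5)/12-.5+ox,(y+.5)/12-.5+oy)
# scene bar top face corners (crop x minus 400): far-left, far-right, near-left, near-right
print(onplane(s,[T(*p,385,255) for p in [(285,75),(340,108),(100,265),(155,310)]],.129)*1000)
tp=[T(*p,100,190) for p in [(215,105),(285,110)]]
print(onplane(t,tp,.129)*1000)
crop(t,100,190,145,240,12,'bar_t.png')
"
```

```text
t 9.82 pos [558.8 278.2 200.3] yang 58.5 shift [ 5.8 16.8 40.4] turn [ 0.001  0.    -0.383] F [ 0.31 -1.09  0.4 ] M [-0.045  0.068  0.005] w 59.9 q [ 0.37  0.25  1.19  0.    1.7  -0.65]
[[531.80753667 295.97222519 129.        ]
 [533.07804358 308.57037899 129.        ]
 [597.13684291 284.65332077 129.        ]
 [600.6307227  298.10577161 129.        ]]
[[595.2513895  297.56687915 129.        ]
 [594.01976473 283.74895053 129.        ]]
```

View pics/bar_t.png

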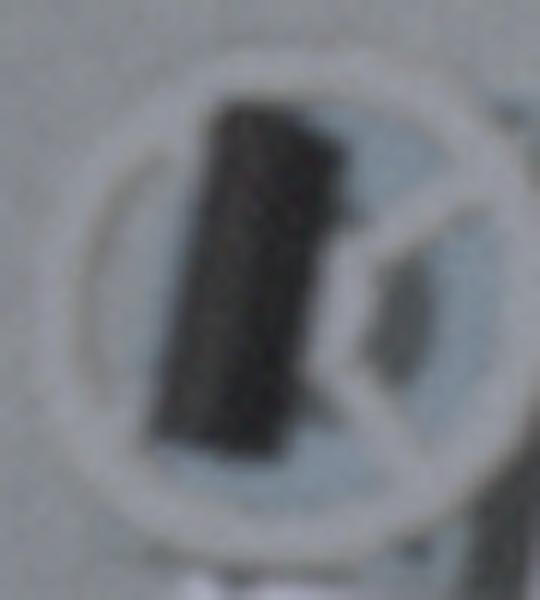

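>>> step_arm(series=[{"x": 2, "y": 5, "z": 8, "ax": 0, "ay": 0, "az": -0.12, "fingers": 50}, {"x": 4, "y": 10, "z": 16, "ax": 0, "ay": 0, "az": -0.24, "fingers": 50}, {"x": 6, "y": 15, "z": 25, "ax": 0, "ay": 0, "az": -0.34, "fingers": 50}, {"x": 6, "y": 17, "z": 32, "ax": 0, "ay": 0, "az": -0.383, "fingers": 50}, {"x": 6, "y": 17, "z": 38, "ax": 0, "ay": 0, "az": -0.383, "fingers": 50}, {"x": 6, "y": 17, "z": 42, "ax": 0, "ay": 0, "az": -0.383, "fingers": 50}, {"x": 6, "y": 17, "z": 42, "ax": 0, "ay": 0, "az": -0.383, "fingers": 50}, {"x": 6, "y": 17, "z": 42, "ax": 0, "ay": 0, "az": -0.383, "fingers": 50}, {"x": 6, "y": 17, "z": 42, "ax": 0, "ay": 0, "az": -0.383, "fingers": 50}, {"x": 6, "y": 17, "z": 42, "ax": 0, "ay": 0, "az": -0.383, "fingers": 50}])

```text
t: 10.65
position: [0.563, 0.2938, 0.1589]
eef_rot: [0.088, 0.996, 0.0, 0.001]
wrist_force: [0.1, -0.3, 0.3]
width: 0.0497
```

```bash
python3 -c "
from h import *
goal(562.7,296,101,80.4)"
```

```text
t 10.65 pos [563.  293.8 158.9] yang 80.0 shift [ 0.7  2.1 57.9] turn [ 0.001  0.001 -0.008] F [ 0.1  -0.28  0.3 ] M [0.04  0.018 0.021] w 49.7 q [ 0.39  0.29  1.23  0.    1.62 -1.  ]
```

>>> step_arm(series=[{"x": 0.5, "y": 2, "z": 10, "ax": 0, "ay": 0, "az": -0.007, "fingers": 50}, {"x": 0.5, "y": 2, "z": 22, "ax": 0, "ay": 0, "az": -0.007, "fingers": 50}, {"x": 0.5, "y": 2, "z": 34, "ax": 0, "ay": 0, "az": -0.007, "fingers": 50}, {"x": 0.5, "y": 2, "z": 44, "ax": 0, "ay": 0, "az": -0.007, "fingers": 50}, {"x": 0.5, "y": 2, "z": 51, "ax": 0, "ay": 0, "az": -0.007, "fingers": 50}, {"x": 0.5, "y": 2, "z": 55, "ax": 0, "ay": 0, "az": -0.007, "fingers": 50}, {"x": 0.5, "y": 2, "z": 56, "ax": 0, "ay": 0, "az": -0.007, "fingers": 50}, {"x": 0.5, "y": 2, "z": 56, "ax": 0, "ay": 0, "az": -0.007, "fingers": 50}, {"x": 0.5, "y": 2, "z": 56, "ax": 0, "ay": 0, "az": -0.007, "fingers": 50}, {"x": 0.5, "y": 2, "z": 56, "ax": 0, "ay": 0, "az": -0.007, "fingers": 50}])

```text
t: 11.48
position: [0.563, 0.2961, 0.103]
eef_rot: [0.084, 0.996, 0.0, 0.001]
wrist_force: [0.4, 0.3, -0.3]
width: 0.0501
```

```bash
python3 -c "
from h import *
goal(562.7,296,101,80.4)
t=bot.read_camera('top');s=bot.read_camera('scene')
goal(562.7,296,101,80.4)
crop(t,80,160,180,260,4,'w_t.png');crop(s,340,200,440,300,4,'w_s.png')
cv2.imwrite('pics/w.png',np.hstack([cv2.imread('pics/w_t.png'),cv2.imread('pics/w_s.png')]))"
```

```text
t 11.48 pos [563.  296.1 103. ] yang 80.4 shift [ 0.3 -0.1  2. ] turn [ 0.001  0.001 -0.   ] F [ 0.45  0.25 -0.28] M [0.058 0.034 0.001] w 50.1 q [ 0.4   0.31  1.31  0.    1.52 -1.01]
t 11.58 pos [562.9 296.1 102.9] yang 80.4 shift [ 0.2 -0.1  1.9] turn [ 0.001  0.001 -0.   ] F [1.18 0.53 0.82] M [-0.023 -0.037 -0.004] w 49.6 q [ 0.4   0.31  1.31  0.    1.52 -1.01]
```

View pics/w.png

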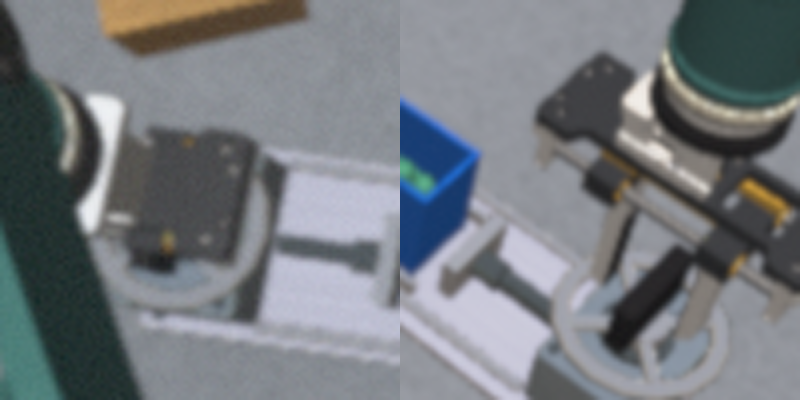

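>>> step_arm(series=[{"x": 0, "y": 0, "z": 1, "ax": 0, "ay": 0, "az": 0, "fingers": 10}, {"x": 0, "y": 0, "z": 1, "ax": 0, "ay": 0, "az": 0, "fingers": 10}, {"x": 0, "y": 0, "z": 1, "ax": 0, "ay": 0, "az": 0, "fingers": 10}, {"x": 0, "y": 0, "z": 1, "ax": 0, "ay": 0, "az": 0, "fingers": 10}, {"x": 0, "y": 0, "z": 1, "ax": 0, "ay": 0, "az": 0, "fingers": 10}, {"x": 0, "y": 0, "z": 1, "ax": 0, "ay": 0, "az": 0, "fingers": 10}, {"x": 0, "y": 0, "z": 1, "ax": 0, "ay": 0, "az": 0, "fingers": 10}, {"x": 0, "y": 0, "z": 1, "ax": 0, "ay": 0, "az": 0, "fingers": 10}, {"x": 0, "y": 0, "z": 1, "ax": 0, "ay": 0, "az": 0, "fingers": 10}, {"x": 0, "y": 0, "z": 1, "ax": 0, "ay": 0, "az": 0, "fingers": 10}], force=60)

```text
t: 12.42
position: [0.5627, 0.2971, 0.101]
eef_rot: [0.083, 0.997, 0.001, 0.0]
wrist_force: [1.5, 5.0, -1.5]
width: 0.0157
```

```bash
python3 -c "
from h import *
goal(562.7,296,101,80.4)"
```

```text
t 12.42 pos [562.7 297.1 101. ] yang 80.4 shift [-0.2 -1.1  0. ] turn [0.002 0.    0.   ] F [ 1.5   5.02 -1.53] M [ 0.838 -0.261 -0.012] w 15.7 q [ 0.4   0.32  1.31  0.    1.51 -1.01]
```

>>> step_arm(series=[{"x": 0, "y": 0.5, "z": 0, "ax": 0, "ay": 0, "az": 0.03, "fingers": 10}, {"x": 0, "y": 1, "z": 0, "ax": 0, "ay": 0, "az": 0.08, "fingers": 10}, {"x": 0, "y": 1, "z": 0, "ax": 0, "ay": 0, "az": 0.14, "fingers": 10}, {"x": 0, "y": 1, "z": 0, "ax": 0, "ay": 0, "az": 0.2, "fingers": 10}, {"x": 0, "y": 1, "z": 0, "ax": 0, "ay": 0, "az": 0.26, "fingers": 10}, {"x": 0, "y": 1, "z": 0, "ax": 0, "ay": 0, "az": 0.32, "fingers": 10}, {"x": 0, "y": 1, "z": 0, "ax": 0, "ay": 0, "az": 0.38, "fingers": 10}, {"x": 0, "y": 1, "z": 0, "ax": 0, "ay": 0, "az": 0.43, "fingers": 10}, {"x": 0, "y": 1, "z": 0, "ax": 0, "ay": 0, "az": 0.47, "fingers": 10}, {"x": 0, "y": 1, "z": 0, "ax": 0, "ay": 0, "az": 0.5, "fingers": 10}])

```text
t: 13.25
position: [0.5625, 0.2967, 0.101]
eef_rot: [0.328, 0.945, -0.0, -0.0]
wrist_force: [0.4, 1.3, -1.7]
width: 0.0157
```

```bash
python3 -c "
from h import *
goal(562.7,296,101,80.4)
t=bot.read_camera('top');s=bot.read_camera('scene')
crop(s,290,190,440,310,5,'w2.png')"
```

```text
t 13.25 pos [562.5 296.7 101. ] yang 51.7 shift [-0.6 -0.5 -0. ] turn [-0.     0.    -0.501] F [ 0.35  1.31 -1.72] M [ 0.347 -0.081  0.393] w 15.7 q [ 0.4   0.32  1.31 -0.    1.52 -0.51]
```

View pics/w2.png

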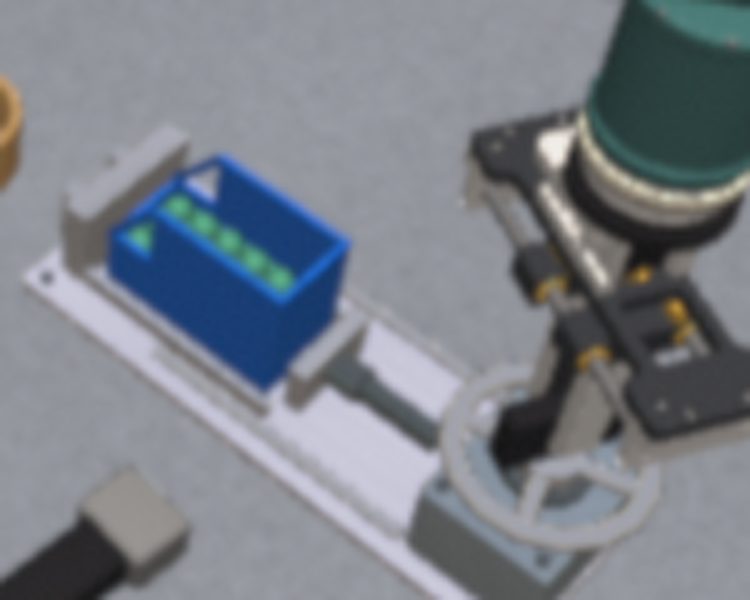

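>>> step_arm(series=[{"x": 0, "y": 0, "z": 0, "ax": 0, "ay": 0, "az": 0.03, "fingers": 10}, {"x": 0, "y": 0, "z": 0, "ax": 0, "ay": 0, "az": 0.06, "fingers": 10}, {"x": 0, "y": 0, "z": 0, "ax": 0, "ay": 0, "az": 0.09, "fingers": 10}, {"x": 0, "y": 0, "z": 0, "ax": 0, "ay": 0, "az": 0.12, "fingers": 10}, {"x": 0, "y": 0, "z": 0, "ax": 0, "ay": 0, "az": 0.15, "fingers": 10}, {"x": 0, "y": 0, "z": 0, "ax": 0, "ay": 0, "az": 0.18, "fingers": 10}, {"x": 0, "y": 0, "z": 0, "ax": 0, "ay": 0, "az": 0.21, "fingers": 10}, {"x": 0, "y": 0, "z": 0, "ax": 0, "ay": 0, "az": 0.24, "fingers": 10}, {"x": 0, "y": 0, "z": 0, "ax": 0, "ay": 0, "az": 0.27, "fingers": 10}, {"x": 0, "y": 0, "z": 0, "ax": 0, "ay": 0, "az": 0.3, "fingers": 10}])

```text
t: 14.18
position: [0.5624, 0.2966, 0.101]
eef_rot: [0.465, 0.885, -0.0, -0.0]
wrist_force: [-0.5, 1.9, -0.3]
width: 0.0156
```

```bash
python3 -c "
from h import *
goal(562.7,296,101,80.4)
s=bot.read_camera('scene')
crop(s,290,190,440,310,5,'w3.png')"
```

```text
t 14.18 pos [562.4 296.6 101. ] yang 34.6 shift [-0.6 -0.   0. ] turn [-0.001 -0.    -0.8  ] F [-0.54  1.93 -0.34] M [ 0.253 -0.049  0.422] w 15.6 q [ 0.4   0.32  1.31 -0.    1.52 -0.21]
```

View pics/w3.png

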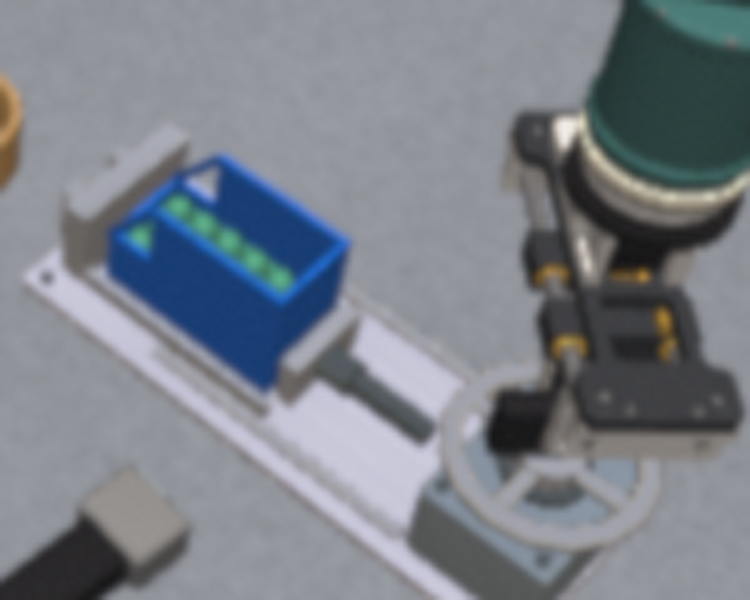

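>>> step_arm(series=[{"x": 0, "y": 0, "z": 0, "ax": 0, "ay": 0, "az": 0.015, "fingers": 10}, {"x": 0, "y": 0, "z": 0, "ax": 0, "ay": 0, "az": 0.03, "fingers": 10}, {"x": 0, "y": 0, "z": 0, "ax": 0, "ay": 0, "az": 0.045, "fingers": 10}, {"x": 0, "y": 0, "z": 0, "ax": 0, "ay": 0, "az": 0.06, "fingers": 10}, {"x": 0, "y": 0, "z": 0, "ax": 0, "ay": 0, "az": 0.075, "fingers": 10}, {"x": 0, "y": 0, "z": 0, "ax": 0, "ay": 0, "az": 0.09, "fingers": 10}, {"x": 0, "y": 0, "z": 0, "ax": 0, "ay": 0, "az": 0.105, "fingers": 10}, {"x": 0, "y": 0, "z": 0, "ax": 0, "ay": 0, "az": 0.12, "fingers": 10}, {"x": 0, "y": 0, "z": 0, "ax": 0, "ay": 0, "az": 0.135, "fingers": 10}, {"x": 0, "y": 0, "z": 0, "ax": 0, "ay": 0, "az": 0.15, "fingers": 10}])

```text
t: 15.07
position: [0.5623, 0.2965, 0.101]
eef_rot: [0.531, 0.847, -0.001, -0.0]
wrist_force: [-4.0, -1.5, 1.5]
width: 0.0158
```

```bash
python3 -c "
from h import *
goal(562.7,296,101,80.4)
s=bot.read_camera('scene')
crop(s,290,190,440,310,5,'w4.png')"
```

```text
t 15.07 pos [562.3 296.5 101. ] yang 25.9 shift [-0.6  0.2 -0. ] turn [-0.001 -0.    -0.952] F [-3.98 -1.45  1.5 ] M [-0.313  0.419  0.399] w 15.8 q [ 0.4   0.32  1.31 -0.    1.52 -0.06]
```

View pics/w4.png

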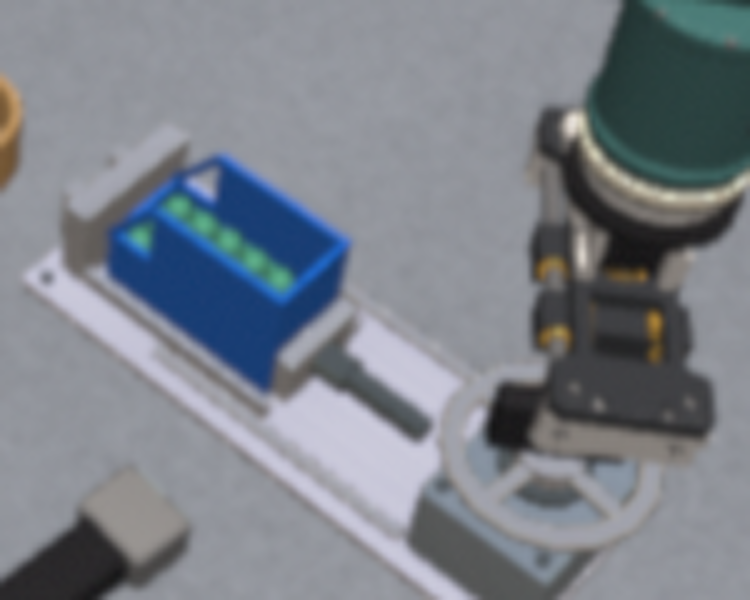

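>>> step_arm(series=[{"x": 0, "y": 0, "z": 0, "ax": 0, "ay": 0, "az": 0.015, "fingers": 10}, {"x": 0, "y": 0, "z": 0, "ax": 0, "ay": 0, "az": 0.03, "fingers": 10}, {"x": 0, "y": 0, "z": 0, "ax": 0, "ay": 0, "az": 0.045, "fingers": 10}, {"x": 0, "y": 0, "z": 0, "ax": 0, "ay": 0, "az": 0.06, "fingers": 10}, {"x": 0, "y": 0, "z": 0, "ax": 0, "ay": 0, "az": 0.07, "fingers": 10}, {"x": 0, "y": 0, "z": 0, "ax": 0, "ay": 0, "az": 0.08, "fingers": 10}, {"x": 0, "y": 0, "z": 0, "ax": 0, "ay": 0, "az": 0.09, "fingers": 10}, {"x": 0, "y": 0, "z": 0, "ax": 0, "ay": 0, "az": 0.1, "fingers": 10}, {"x": 0, "y": 0, "z": 0, "ax": 0, "ay": 0, "az": 0.11, "fingers": 10}, {"x": 0, "y": 0, "z": 0, "ax": 0, "ay": 0, "az": 0.12, "fingers": 10}])

```text
t: 15.95
position: [0.5622, 0.2965, 0.101]
eef_rot: [0.581, 0.814, -0.001, -0.0]
wrist_force: [-4.4, -3.3, 2.0]
width: 0.0154
```

```bash
python3 -c "
from h import *
goal(562.7,296,101,80.4)"
```

```text
t 15.95 pos [562.2 296.5 101. ] yang 19.0 shift [-0.6  0.3 -0. ] turn [-1.000e-03 -0.000e+00 -1.071e+00] F [-4.4  -3.27  1.97] M [-0.47   0.675  0.434] w 15.4 q [ 0.4   0.32  1.31 -0.    1.52  0.06]
```

>>> step_arm(series=[{"x": 0, "y": -0.2, "z": 0, "ax": 0, "ay": 0, "az": 0.015, "fingers": 10}, {"x": 0, "y": -0.4, "z": 0, "ax": 0, "ay": 0, "az": 0.03, "fingers": 10}, {"x": 0, "y": -0.6, "z": 0, "ax": 0, "ay": 0, "az": 0.04, "fingers": 10}, {"x": 0, "y": -0.8, "z": 0, "ax": 0, "ay": 0, "az": 0.05, "fingers": 10}, {"x": 0, "y": -0.8, "z": 0, "ax": 0, "ay": 0, "az": 0.06, "fingers": 10}, {"x": 0, "y": -0.8, "z": 0, "ax": 0, "ay": 0, "az": 0.07, "fingers": 10}, {"x": 0, "y": -0.8, "z": 0, "ax": 0, "ay": 0, "az": 0.08, "fingers": 10}, {"x": 0, "y": -0.8, "z": 0, "ax": 0, "ay": 0, "az": 0.09, "fingers": 10}, {"x": 0, "y": -0.8, "z": 0, "ax": 0, "ay": 0, "az": 0.1, "fingers": 10}, {"x": 0, "y": -0.8, "z": 0, "ax": 0, "ay": 0, "az": 0.11, "fingers": 10}])

```text
t: 16.78
position: [0.5621, 0.2965, 0.101]
eef_rot: [0.624, 0.781, 0.0, 0.0]
wrist_force: [-1.1, -4.2, -0.5]
width: 0.0156
```

```bash
python3 -c "
from h import *
goal(562.7,296,101,80.4)
s=bot.read_camera('scene')
crop(s,290,190,440,310,5,'w5.png')"
```

```text
t 16.78 pos [562.1 296.5 101. ] yang 12.7 shift [-0.6  0.5 -0. ] turn [ 0.     0.    -1.181] F [-1.12 -4.17 -0.49] M [-0.523  0.309  0.453] w 15.6 q [ 0.4   0.32  1.31 -0.    1.52  0.17]
```

View pics/w5.png

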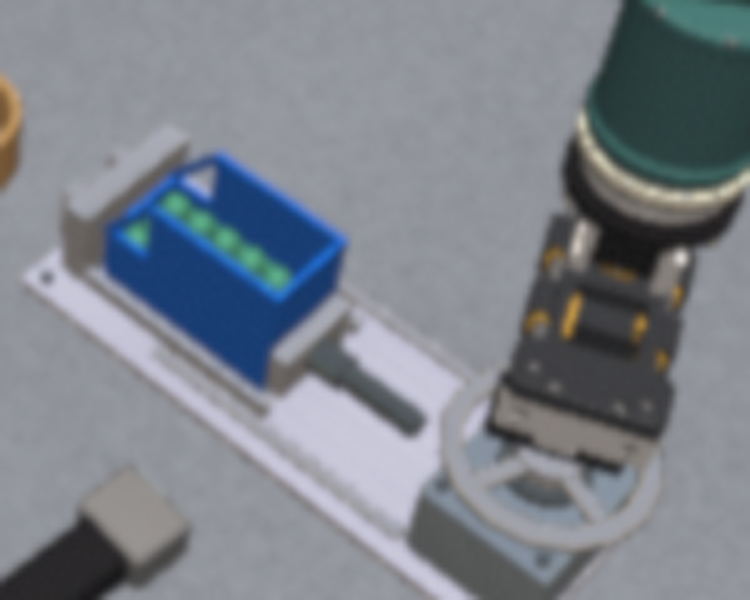

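>>> step_arm(series=[{"x": -0.2, "y": 0, "z": 0, "ax": 0, "ay": 0, "az": 0.01, "fingers": 10}, {"x": -0.4, "y": 0, "z": 0, "ax": 0, "ay": 0, "az": 0.02, "fingers": 10}, {"x": -0.5, "y": 0, "z": 0, "ax": 0, "ay": 0, "az": 0.03, "fingers": 10}, {"x": -0.5, "y": 0, "z": 0, "ax": 0, "ay": 0, "az": 0.04, "fingers": 10}, {"x": -0.5, "y": 0, "z": 0, "ax": 0, "ay": 0, "az": 0.05, "fingers": 10}, {"x": -0.5, "y": 0, "z": 0, "ax": 0, "ay": 0, "az": 0.06, "fingers": 10}, {"x": -0.5, "y": 0, "z": 0, "ax": 0, "ay": 0, "az": 0.07, "fingers": 10}, {"x": -0.5, "y": 0, "z": 0, "ax": 0, "ay": 0, "az": 0.08, "fingers": 10}, {"x": -0.5, "y": 0, "z": 0, "ax": 0, "ay": 0, "az": 0.09, "fingers": 10}, {"x": -0.5, "y": 0, "z": 0, "ax": 0, "ay": 0, "az": 0.1, "fingers": 10}])

```text
t: 17.67
position: [0.562, 0.2964, 0.101]
eef_rot: [0.663, 0.749, 0.0, -0.0]
wrist_force: [-1.4, -0.0, 0.3]
width: 0.0158
```

```bash
python3 -c "
from h import *
goal(562.7,296,101,80.4)
s=bot.read_camera('scene')
crop(s,290,190,440,310,5,'w6.png')"
```

```text
t 17.67 pos [562.  296.4 101. ] yang 7.0 shift [-0.5  0.6 -0. ] turn [ 1.000e-03 -0.000e+00 -1.281e+00] F [-1.41 -0.    0.26] M [-0.107  0.131  0.44 ] w 15.8 q [0.4  0.32 1.31 0.   1.52 0.27]
```

View pics/w6.png

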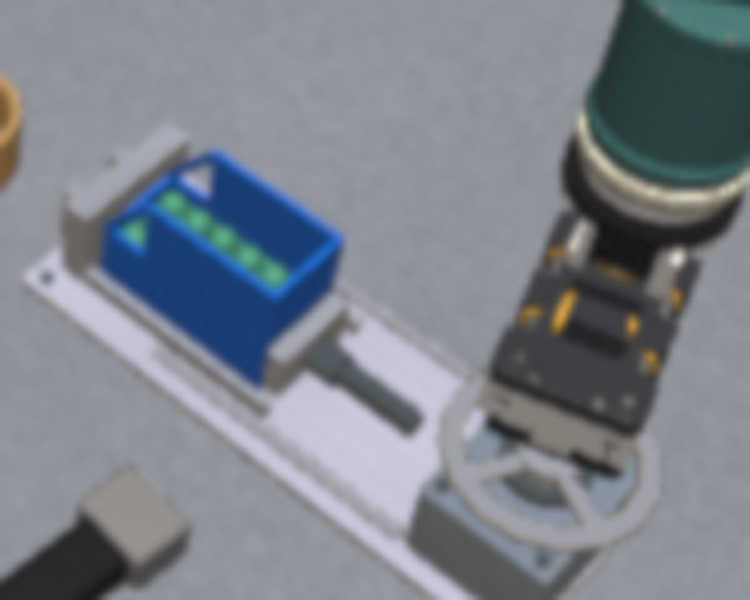

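>>> step_arm(series=[{"x": 0, "y": 0, "z": 0, "ax": 0, "ay": 0, "az": 0.006, "fingers": 10}, {"x": 0, "y": 0, "z": 0, "ax": 0, "ay": 0, "az": 0.012, "fingers": 10}, {"x": 0, "y": 0, "z": 0, "ax": 0, "ay": 0, "az": 0.018, "fingers": 10}, {"x": 0, "y": 0, "z": 0, "ax": 0, "ay": 0, "az": 0.024, "fingers": 10}, {"x": 0, "y": 0, "z": 0, "ax": 0, "ay": 0, "az": 0.03, "fingers": 10}, {"x": 0, "y": 0, "z": 0, "ax": 0, "ay": 0, "az": 0.036, "fingers": 10}, {"x": 0, "y": 0, "z": 0, "ax": 0, "ay": 0, "az": 0.042, "fingers": 10}, {"x": 0, "y": 0, "z": 0, "ax": 0, "ay": 0, "az": 0.048, "fingers": 10}, {"x": 0, "y": 0, "z": 0, "ax": 0, "ay": 0, "az": 0.054, "fingers": 10}, {"x": 0, "y": 0, "z": 0, "ax": 0, "ay": 0, "az": 0.06, "fingers": 10}])

```text
t: 18.55
position: [0.562, 0.2964, 0.101]
eef_rot: [0.685, 0.729, 0.0, -0.0]
wrist_force: [0.7, 2.7, -2.0]
width: 0.0156
```

```bash
python3 -c "
from h import *
goal(562.7,296,101,80.4)"
```

```text
t 18.55 pos [562.  296.4 101. ] yang 3.6 shift [-0.4  0.6 -0. ] turn [ 1.000e-03 -0.000e+00 -1.341e+00] F [ 0.68  2.67 -2.01] M [0.263 0.078 0.402] w 15.6 q [0.4  0.32 1.31 0.   1.52 0.33]
```

>>> step_arm(series=[{"x": 0, "y": 0, "z": 0, "ax": 0, "ay": 0, "az": 0.006, "fingers": 10}, {"x": 0, "y": 0, "z": 0, "ax": 0, "ay": 0, "az": 0.012, "fingers": 10}, {"x": 0, "y": 0, "z": 0, "ax": 0, "ay": 0, "az": 0.018, "fingers": 10}, {"x": 0, "y": 0, "z": 0, "ax": 0, "ay": 0, "az": 0.024, "fingers": 10}, {"x": 0, "y": 0, "z": 0, "ax": 0, "ay": 0, "az": 0.03, "fingers": 10}, {"x": 0, "y": 0, "z": 0, "ax": 0, "ay": 0, "az": 0.036, "fingers": 10}, {"x": 0, "y": 0, "z": 0, "ax": 0, "ay": 0, "az": 0.042, "fingers": 10}, {"x": 0, "y": 0, "z": 0, "ax": 0, "ay": 0, "az": 0.048, "fingers": 10}, {"x": 0, "y": 0, "z": 0, "ax": 0, "ay": 0, "az": 0.054, "fingers": 10}, {"x": 0, "y": 0, "z": 0, "ax": 0, "ay": 0, "az": 0.06, "fingers": 10}])

```text
t: 19.38
position: [0.5619, 0.2963, 0.101]
eef_rot: [0.706, 0.708, 0.0, -0.0]
wrist_force: [0.1, 3.7, -1.5]
width: 0.0158
```

```bash
python3 -c "
from h import *
goal(562.7,296,101,80.4)
s=bot.read_camera('scene')
crop(s,290,190,440,310,5,'w7.png')"
```

```text
t 19.38 pos [561.9 296.3 101. ] yang 0.1 shift [-0.3  0.8 -0. ] turn [ 0.    -0.    -1.401] F [ 0.13  3.66 -1.5 ] M [0.578 0.029 0.52 ] w 15.8 q [0.4  0.32 1.31 0.   1.52 0.39]
```

View pics/w7.png

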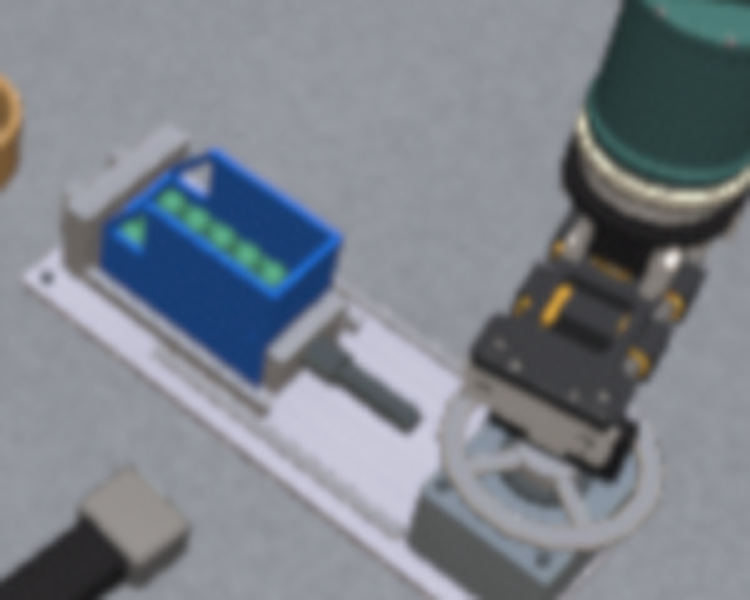

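>>> step_arm(series=[{"x": 0, "y": 0, "z": 0, "ax": 0, "ay": 0, "az": 0.003, "fingers": 10}, {"x": 0, "y": 0, "z": 0, "ax": 0, "ay": 0, "az": 0.006, "fingers": 10}, {"x": 0, "y": 0, "z": 0, "ax": 0, "ay": 0, "az": 0.009, "fingers": 10}, {"x": 0, "y": 0, "z": 0, "ax": 0, "ay": 0, "az": 0.012, "fingers": 10}, {"x": 0, "y": 0, "z": 0, "ax": 0, "ay": 0, "az": 0.015, "fingers": 10}, {"x": 0, "y": 0, "z": 0, "ax": 0, "ay": 0, "az": 0.018, "fingers": 10}, {"x": 0, "y": 0, "z": 0, "ax": 0, "ay": 0, "az": 0.021, "fingers": 10}, {"x": 0, "y": 0, "z": 0, "ax": 0, "ay": 0, "az": 0.024, "fingers": 10}, {"x": 0, "y": 0, "z": 0, "ax": 0, "ay": 0, "az": 0.027, "fingers": 10}, {"x": 0, "y": 0, "z": 0, "ax": 0, "ay": 0, "az": 0.03, "fingers": 10}])

```text
t: 20.27
position: [0.5619, 0.2964, 0.101]
eef_rot: [0.717, 0.697, 0.0, -0.0]
wrist_force: [0.2, 4.6, -1.2]
width: 0.0154
```

```bash
python3 -c "
from h import *
goal(562.7,296,101,80.4)
for i in range(3): bot.read_camera('top'); print(bot.get_state()['wrist_torque'])"
```

```text
t 20.27 pos [561.9 296.4 101. ] yang -1.6 shift [-0.3  0.8 -0. ] turn [ 0.   -0.   -1.43] F [ 0.18  4.62 -1.15] M [0.854 0.069 0.548] w 15.4 q [0.4  0.32 1.31 0.   1.52 0.42]
[0.86318283 0.07849251 0.51203603]
[0.91054223 0.06529307 0.54799596]
[0.85577712 0.08903048 0.50090226]
```

>>> step_arm(series=[{"x": 0, "y": 0, "z": 0, "ax": 0, "ay": 0, "az": 0.005, "fingers": 10}, {"x": 0, "y": 0, "z": 0, "ax": 0, "ay": 0, "az": 0.01, "fingers": 10}, {"x": 0, "y": 0, "z": 0, "ax": 0, "ay": 0, "az": 0.015, "fingers": 10}, {"x": 0, "y": 0, "z": 0, "ax": 0, "ay": 0, "az": 0.02, "fingers": 10}, {"x": 0, "y": 0, "z": 0, "ax": 0, "ay": 0, "az": 0.025, "fingers": 10}, {"x": 0, "y": 0, "z": 0, "ax": 0, "ay": 0, "az": 0.03, "fingers": 10}, {"x": 0, "y": 0, "z": 0, "ax": 0, "ay": 0, "az": 0.035, "fingers": 10}, {"x": 0, "y": 0, "z": 0, "ax": 0, "ay": 0, "az": 0.04, "fingers": 10}, {"x": 0, "y": 0, "z": 0, "ax": 0, "ay": 0, "az": 0.045, "fingers": 10}, {"x": 0, "y": 0, "z": 0, "ax": 0, "ay": 0, "az": 0.05, "fingers": 10}])

```text
t: 21.25
position: [0.5619, 0.2964, 0.101]
eef_rot: [0.734, 0.679, 0.0, -0.0]
wrist_force: [-0.7, 4.7, -1.4]
width: 0.0159
```

```bash
python3 -c "
from h import *
goal(562.7,296,101,80.4)
for i in range(3): bot.read_camera('top'); print(bot.get_state()['wrist_torque'])"
```

```text
t 21.25 pos [561.9 296.4 101. ] yang -4.4 shift [-0.3  0.8 -0. ] turn [ 0.   -0.   -1.48] F [-0.71  4.72 -1.44] M [0.865 0.119 0.566] w 15.9 q [0.4  0.32 1.31 0.   1.52 0.47]
[0.82965311 0.1643983  0.62304912]
[0.87937553 0.07965351 0.57840758]
[0.80127024 0.08201956 0.56842628]
```

>>> step_arm(series=[{"x": 0, "y": 0, "z": 0, "ax": 0, "ay": 0, "az": 0.006, "fingers": 10}, {"x": 0, "y": 0, "z": 0, "ax": 0, "ay": 0, "az": 0.012, "fingers": 10}, {"x": 0, "y": 0, "z": 0, "ax": 0, "ay": 0, "az": 0.018, "fingers": 10}, {"x": 0, "y": 0, "z": 0, "ax": 0, "ay": 0, "az": 0.024, "fingers": 10}, {"x": 0, "y": 0, "z": 0, "ax": 0, "ay": 0, "az": 0.03, "fingers": 10}, {"x": 0, "y": 0, "z": 0, "ax": 0, "ay": 0, "az": 0.036, "fingers": 10}, {"x": 0, "y": 0, "z": 0, "ax": 0, "ay": 0, "az": 0.042, "fingers": 10}, {"x": 0, "y": 0, "z": 0, "ax": 0, "ay": 0, "az": 0.048, "fingers": 10}, {"x": 0, "y": 0, "z": 0, "ax": 0, "ay": 0, "az": 0.054, "fingers": 10}, {"x": 0, "y": 0, "z": 0, "ax": 0, "ay": 0, "az": 0.06, "fingers": 10}])

```text
t: 22.23
position: [0.5618, 0.2963, 0.101]
eef_rot: [0.754, 0.657, 0.0, -0.0]
wrist_force: [-0.8, 4.6, -2.1]
width: 0.0157
```

```bash
python3 -c "
from h import *
goal(562.7,296,101,80.4)
for i in range(5): bot.read_camera('top'); print(bot.get_state()['wrist_torque'])"
```

```text
t 22.23 pos [561.8 296.3 101. ] yang -7.8 shift [-0.2  0.9  0. ] turn [ 0.   -0.   -1.54] F [-0.77  4.64 -2.08] M [0.819 0.155 0.668] w 15.7 q [0.4  0.32 1.31 0.   1.52 0.53]
[0.82165523 0.15930387 0.67517   ]
[0.86374225 0.10975921 0.63759307]
[0.79281489 0.16053603 0.67155943]
[0.82988637 0.15702262 0.66720723]
[0.84196399 0.07658739 0.54266671]
```

>>> step_arm(series=[{"x": 0, "y": 0, "z": 0, "ax": 0, "ay": 0, "az": 0.004, "fingers": 10}, {"x": 0, "y": 0, "z": 0, "ax": 0, "ay": 0, "az": 0.008, "fingers": 10}, {"x": 0, "y": 0, "z": 0, "ax": 0, "ay": 0, "az": 0.012, "fingers": 10}, {"x": 0, "y": 0, "z": 0, "ax": 0, "ay": 0, "az": 0.016, "fingers": 10}, {"x": 0, "y": 0, "z": 0, "ax": 0, "ay": 0, "az": 0.02, "fingers": 10}, {"x": 0, "y": 0, "z": 0, "ax": 0, "ay": 0, "az": 0.025, "fingers": 10}, {"x": 0, "y": 0, "z": 0, "ax": 0, "ay": 0, "az": 0.025, "fingers": 10}, {"x": 0, "y": 0, "z": 0, "ax": 0, "ay": 0, "az": 0.025, "fingers": 10}, {"x": 0, "y": 0, "z": 0, "ax": 0, "ay": 0, "az": 0.025, "fingers": 10}, {"x": 0, "y": 0, "z": 0, "ax": 0, "ay": 0, "az": 0.025, "fingers": 10}])

```text
t: 23.32
position: [0.5618, 0.2964, 0.101]
eef_rot: [0.762, 0.648, -0.0, -0.0]
wrist_force: [-1.6, 5.0, -1.3]
width: 0.0157
```

```bash
python3 -c "
from h import *
goal(562.7,296,101,80.4)
for i in range(6): bot.read_camera('top'); print(bot.get_state()['wrist_torque'])"
```

```text
t 23.32 pos [561.8 296.4 101. ] yang -9.3 shift [-0.2  1.  -0. ] turn [-0.    -0.    -1.565] F [-1.58  5.02 -1.29] M [0.818 0.131 0.71 ] w 15.7 q [0.4  0.32 1.31 0.   1.52 0.56]
[0.83244011 0.15794551 0.66294775]
[0.81480314 0.11283769 0.71641986]
[0.77403258 0.08504406 0.6983895 ]
[0.7875552  0.14603071 0.70393875]
[0.89531056 0.12636671 0.67308656]
[0.81356446 0.07267974 0.6773395 ]
```

>>> step_arm(series=[{"x": 0, "y": 0, "z": 0, "ax": 0, "ay": 0, "az": 0, "fingers": 20}, {"x": 0, "y": 0, "z": 0, "ax": 0, "ay": 0, "az": 0, "fingers": 30}, {"x": 0, "y": 0, "z": 0, "ax": 0, "ay": 0, "az": 0, "fingers": 45}, {"x": 0, "y": 0, "z": 0, "ax": 0, "ay": 0, "az": 0, "fingers": 50}, {"x": 0, "y": 0, "z": 0, "ax": 0, "ay": 0, "az": 0, "fingers": 50}, {"x": 0, "y": 0, "z": -8, "ax": 0, "ay": 0, "az": 0, "fingers": 50}, {"x": 0, "y": 0, "z": -20, "ax": 0, "ay": 0, "az": 0, "fingers": 50}, {"x": 0, "y": 0, "z": -40, "ax": 0, "ay": 0, "az": 0, "fingers": 50}, {"x": 0, "y": 0, "z": -60, "ax": 0, "ay": 0, "az": 0, "fingers": 50}, {"x": 0, "y": 0, "z": -80, "ax": 0, "ay": 0, "az": 0, "fingers": 50}])

```text
t: 24.45
position: [0.5622, 0.2961, 0.1834]
eef_rot: [0.762, 0.648, 0.001, 0.0]
wrist_force: [-0.2, 0.3, -0.3]
width: 0.0496
```

```bash
python3 -c "
from h import *
goal(562.7,296,101,80.4)
s=bot.read_camera('scene')
crop(s,290,190,440,310,5,'w8.png')"
```

```text
t 24.45 pos [562.2 296.1 183.4] yang -9.3 shift [-0.1  0.4 82.4] turn [ 1.000e-03  1.000e-03 -1.565e+00] F [-0.19  0.28 -0.32] M [-0.054  0.071  0.012] w 49.6 q [ 0.4   0.28  1.19 -0.    1.67  0.56]
```

View pics/w8.png

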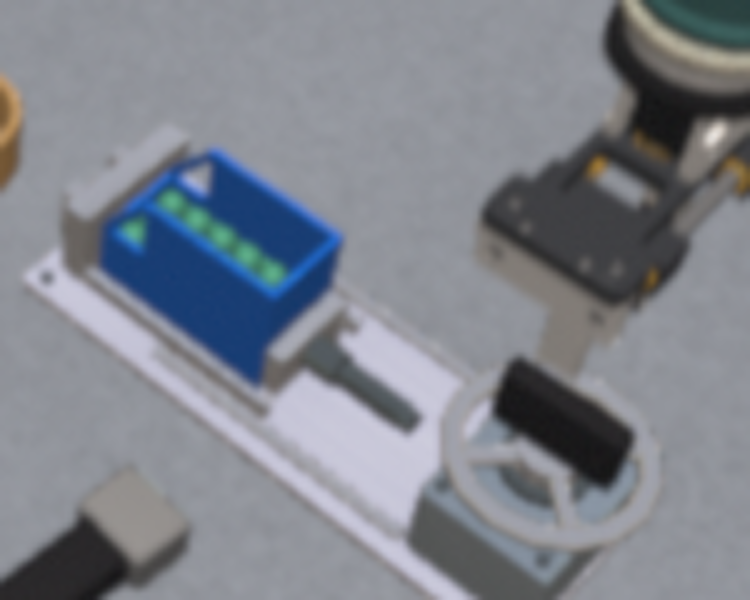

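>>> step_arm(series=[{"x": 0, "y": 0, "z": -10, "ax": 0, "ay": 0, "az": 0, "fingers": 50}, {"x": 0, "y": 0, "z": -15, "ax": 0, "ay": 0, "az": 0, "fingers": 50}, {"x": 0, "y": 0, "z": -15, "ax": 0, "ay": 0, "az": 0, "fingers": 50}, {"x": 0, "y": 0, "z": -15, "ax": 0, "ay": 0, "az": 0, "fingers": 50}, {"x": 0, "y": 0, "z": -15, "ax": 0, "ay": 0, "az": 0, "fingers": 50}, {"x": 0, "y": 0, "z": -15, "ax": 0, "ay": 0, "az": 0, "fingers": 50}, {"x": 0, "y": 0, "z": -15, "ax": 0, "ay": 0, "az": 0, "fingers": 50}, {"x": 0, "y": 0, "z": -15, "ax": 0, "ay": 0, "az": 0, "fingers": 50}, {"x": 0, "y": 0, "z": -15, "ax": 0, "ay": 0, "az": 0, "fingers": 50}, {"x": 0, "y": 0, "z": -15, "ax": 0, "ay": 0, "az": 0, "fingers": 50}])

```text
t: 25.33
position: [0.5619, 0.2961, 0.1958]
eef_rot: [0.762, 0.648, -0.0, -0.0]
wrist_force: [-0.7, 0.2, 0.1]
width: 0.0499
```

```bash
python3 -c "
from h import *
print(bot.hand_in())"
```

```text
the job is handed in; nothing more can be done
None
```

I stood the narrow blue bin with green balls in the cradle with its lip towards the stop, and let go of it. Then I wound the wheel about 1.57 rad clockwise, released it, backed off and handed in at about 25 s of the 67 s allowed. No verdict was reported.

- **Clamping force:** The torque at the end was about 0.69 Nm. That means about 16 N with the stated drag of 0.37 Nm, or about 14.5 N with the roughly 0.40 Nm I measured while the wheel turned free. The two disagree by about 1.7 N, but both fall within 10 to 20 N. Single torque readings scattered by about ±0.03 Nm, and I left out one low reading of 0.54 Nm, taken one step before the end. Friction under the bin may make the force on the stop slightly lower.
- **Last picture:** It shows the bin upright and lengthwise against the stop, the plate against its back, and the grip bar still where I left it after letting go. The gripper was clear of everything, with the wrist force near zero.
- **Other things on the bench:** I touched none of them, but I did not measure their positions again at the end.
- **Refused call:** The first move call was refused before anything moved because its rows did not include every field. I sent it again with all of them.

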